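# Put washed milling balls to dry in closed crucibles

## Robot

A 6-joint arm with a two-finger parallel gripper is mounted at the origin on a cart in front of the work surface, level with it; the furniture and walls round the work are solid. World frame = base frame: x ahead of the robot, y to its left, z up, the work surface at z = 0. Lengths are in mm, angles in degrees, forces in N, time in s.
With the tool pointing down it reaches from about 300 to 850 mm from the base axis. Payload 4.2 kg.
Tool frame: the origin (TCP) lies at the very end of the fingers, on their centre line; the grasp point (between the pads) lies 19 mm behind it; z points along the fingers, y is the direction in which the jaws open and shut (so a half turn about z gives the same grasp; the last joint's range is limited). The gripper opens to 91 mm and grips with 3 to 60 N. Pads are 32 mm wide; open, the fingers measure 118 mm over their backs; the gripper's body (76 mm by 178 mm) begins 60 mm behind the grasp point.
Start: joints at [71.562, 18.312, 89.639, -0, 72.044, -1.146], TCP at [170.915, 549.028, 213.976] pointing down, gripper open.
Joint ranges: [-177.97, 177.97], [-48.28, 115.42], [12.27, 149.76], [-77.06, 257.06], [2.81, 150.46], [-146.56, 146.56]. Speed limits (degrees/s): [147.25, 147.25, 180, 180, 180, 180].

## Interface

Orientations are given as [roll, pitch, yaw] about the fixed x, y, z axes, in that order (R = Rz(yaw) Ry(pitch) Rx(roll)).
In Python, from workcell import env gives the robot as it stands. The module is installed in compiled form; this text tells all that it offers.
- The arm moves only by the tool arm_command, never from a script. Its argument "targets" is a list of rows, each a list of 5 numbers: the closure, from 0 (fully open) to 1 (shut), then the shift along the tool's x, y, z each as a share of 50 cm, from -1 to 1, then the turn about the tool's z as a share of pi/4 rad, from -1 to 1. A call has 1 to 8 rows; each row is the pose to reach, as a shift and turn from the pose measured when the call began, along the tool's axes at that moment; what a row does not reach only later rows make up. A row lasts 1/12 s, in which the tool goes at most 41.7 mm and 7.16 degrees, less where a joint would pass 70% of its speed; a pose out of reach is approached as far as the arm can. A call with a number of a shift or a turn outside -1 to 1 is refused whole. A call with a gripper value outside its range is refused whole. The fingers move at their own pace and stop on an object; "squeeze" is the grip in N (left out, the last holds). Time passes only in rows, so rows that repeat a pose let the fingers close. It gives the time, the measured TCP pose, the force and the opening at its end, in the units of the state.
- env.state(): the state, without advancing time (a new reading comes with each control period).
- env.grab_frame(name): name is "scene" or "top" or "wrist"; returns the picture (420x560x3 uint8, red, green, blue); there is no depth.
- env.camera_params(name): a dict with "camera_matrix" (3x3 intrinsics, pixels), "dist_coeffs" ([k1, k2, p1, p2, k3] as OpenCV has them; the pictures are not rectified), "R" (3x3) and "t" (3): a world point X has camera coordinates R X + t; the wrist camera has in their place "hand_eye" (4x4, takes a point from camera to tool coordinates, whose origin is the TCP and whose axes are the flange's). Camera axes: x right, y down, z forward; pixel columns grow to the right and rows downward; lengths in mm; the calibration is good to about 2 mm. A picture is of the moment at which its call begins: read the wrist's pose just before it. camera_params takes no time and is no camera call.
- env.job_done(): hands the job in, once; it reports no verdict.
The state is a dict: "time_s": time; "qpos": joint angles; "qvel": joint speeds; "effort": joint torques, N m; "ee_pos": TCP position; "ee_rot": TCP orientation; "force": force on the tool from outside, world axes, zero at the start; "torque": the same for the moment, N m; "gripper_width": finger opening in mm.
Only numpy, scipy, OpenCV 4.12 (cv2) and the standard library are available. Lean on these libraries where they do the work, as an engineer would, in place of code of your own. Each camera call takes 0.05 s, during which the arm holds its last target.

## Task

Stand the empty crucible on the rubber pad under the chute, tip the jar with its lever so that all its milling balls run into the crucible, and bring the jar back upright. Stand that crucible on the hotplate beside the loaded ones and close every crucible on the plate with a clean one set on it mouth-down, rim on rim, so that no gap is left and no ball can get dusty. Only when all are closed, flick the plate's toggle switch on; leave the weighing bottle, the small empty beaker and the rubber stopper where they are.

Things in the scene. Friction and masses are not known exactly. Their poses are not given: they have to be found in the camera images.
- crucible_empty: the one empty crucible; it stands mouth-up on the bench. A white alumina crucible: a straight round cup, 60 mm outside diameter, 45 mm tall, wall 6.5 mm, floor 6 mm, about 0.16 kg; foot edge bevelled 3.5 mm. Origin at the centre of its underside, z axis up through its mouth (rim at z = 45 mm)
- crucible_loaded_1: loaded crucible standing mouth-up on the hotplate, some milling balls already in it (they stay in it); one or two of the three are there, the others are absent. A white alumina crucible: a straight round cup, 60 mm outside diameter, 45 mm tall, wall 6.5 mm, floor 6 mm, about 0.18 kg. Origin at the centre of its underside, z axis up through its mouth (rim at z = 45 mm)
- crucible_loaded_2: loaded crucible standing mouth-up on the hotplate, some milling balls already in it (they stay in it); one or two of the three are there, the others are absent. A white alumina crucible: a straight round cup, 60 mm outside diameter, 45 mm tall, wall 6.5 mm, floor 6 mm, about 0.18 kg. Origin at the centre of its underside, z axis up through its mouth (rim at z = 45 mm)
- crucible_loaded_3: loaded crucible standing mouth-up on the hotplate, some milling balls already in it (they stay in it); one or two of the three are there, the others are absent. A white alumina crucible: a straight round cup, 60 mm outside diameter, 45 mm tall, wall 6.5 mm, floor 6 mm, about 0.18 kg. Origin at the centre of its underside, z axis up through its mouth (rim at z = 45 mm)
- cover_1: a clean crucible lying mouth-down on the bench, to be used as a cover. A white alumina crucible: a straight round cup, 60 mm outside diameter, 45 mm tall, wall 6.5 mm, floor 6 mm, about 0.16 kg; its closed bottom is on top, with a 3.5 mm bevel. Origin at the centre of its MOUTH (the plane of its rim), z axis up to its closed bottom at z = 45 mm while it is mouth-down
- cover_2: a clean crucible lying mouth-down on the bench, to be used as a cover. A white alumina crucible: a straight round cup, 60 mm outside diameter, 45 mm tall, wall 6.5 mm, floor 6 mm, about 0.16 kg; its closed bottom is on top, with a 3.5 mm bevel. Origin at the centre of its MOUTH (the plane of its rim), z axis up to its closed bottom at z = 45 mm while it is mouth-down
- cover_3: a clean crucible lying mouth-down on the bench, to be used as a cover. A white alumina crucible: a straight round cup, 60 mm outside diameter, 45 mm tall, wall 6.5 mm, floor 6 mm, about 0.16 kg; its closed bottom is on top, with a 3.5 mm bevel. Origin at the centre of its MOUTH (the plane of its rim), z axis up to its closed bottom at z = 45 mm while it is mouth-down
- ball_1_center (a point): centre of a white milling ball, 16 mm across, 13 g, at the start in the steel jar; two to four of the four are there
- ball_2_center (a point): centre of a white milling ball, 16 mm across, 13 g, at the start in the steel jar; two to four of the four are there
- ball_3_center (a point): centre of a white milling ball, 16 mm across, 13 g, at the start in the steel jar; two to four of the four are there
- ball_4_center (a point): centre of a white milling ball, 16 mm across, 13 g, at the start in the steel jar; two to four of the four are there
- tipping_jar (a joint): tilt of the steel jar, rad: 0 = upright (as it starts), grows as its mouth tips over the chute (stand's -x); stop at 2.06 (mouth well down). Stays where it is left (friction 0.12 N m, 1 N at the handle). The balls roll out between about 1.5 and 2.0. Jar 62 mm across, inside 55 mm; bottom 36 mm below, rim 44 mm above the pivot; fixed in its trunnion ring
- tipping_stand: pivot stand with the jar, fixed to the bench. Origin at the centre under the pivot, on the bench; x axis points from the chute to the back (away from the robot), y to the left, z up. Grey base plate 6 mm thick from x = -208 to +77 mm, y +-60 mm; two side frames at y = +-46 mm up to the pivot at z = 168 mm (+18 mm). A steel chute runs under the jar down to x = -125 mm; at its mouth its floor is 66 mm and its sides about 90 mm above the bench and its outlet is about 37 mm wide
- pour_spot (a point): centre of the round black rubber pad (72 mm across) below the mouth of the chute, on the pad's top, 162 mm from the pivot along the stand's -x and 9 mm over the bench: a crucible standing centred on it has its near side 7 mm from the chute's mouth and catches the balls. A crucible more than about 8 mm off may miss them or touch the chute. Its axes are the stand's
- tipping_jar_hinge (a point): point on the pivot axis midway between the frames, 168 mm over the bench; the pivot axis is the stand's y axis. Its axes are the stand's
- tip_handle (a point): middle of the jar's operating handle: a round black bar, 14 mm thick, parallel to the pivot axis, free for 68 mm outside the lever on the right-hand (-y) side of the stand. It is 110 mm from the pivot axis and 98 mm to the right of the stand's middle plane; at joint 0 the lever leans 10 degrees from vertical towards the stand's +x, and swings over the top towards -x as the jar tips. The point's axes turn with the jar
- hotplate: white bench hotplate, fixed, 215 x 310 mm. Origin on the bench under its middle; x axis away from the robot, y to its left, z up. Front ledge at z = 50 mm (x -115 to -55 mm) with a black knob (30 mm across, not used) at the left and the toggle switch at the right
- plate_center (a point): centre of the top of the dark heating plate, 60 mm over the bench; the plate is 152 mm (x) by 294 mm (y). There are three places for crucibles in a row along y, 100 mm apart (y about -100, 0 and +100 mm); loaded crucibles stand within 8 mm of theirs. A low steel rail of 4 mm bar runs round the plate's edge, its top 7.5 mm over the plate, inner faces at x +-71 and y +-142 mm. Axes are the hotplate's
- switch_toggle (a joint): toggle switch of the hotplate, rad: 0 = off, leaning 0.5 rad to the left (hotplate's +y); 1.0 = on, leaning 0.5 rad to the right (-y). Over-centre: the heavy stick drops to either end by itself once past the middle at 0.5; about 0.5 N sideways at the tip starts it
- toggle_tip (a point): tip of the toggle, a round dark steel stick 13 mm thick, 56 mm from its pivot; moves with it
- switch_toggle_hinge (a point): pivot of the toggle, 56 mm over the bench, at x = -87, y = -70 mm of the hotplate; the toggle swings in the hotplate's y-z plane
- weigh_bottle: bystander, loose: small glass weighing bottle 39 mm across, 65 mm tall; origin under its middle
- beaker_small: bystander, loose: small glass beaker, 50 x 56 mm, 60 mm tall; origin under its middle
- stopper: bystander, loose: grey tapered rubber stopper, 28 mm across, 30 mm tall; origin under its middle
Mind the look-alikes: they are no part of the job. Leave any turquoise look-alike of the cover_3 alone.

How it is judged:
By the outcome, as a careful person would: the job done as asked, in the order asked, and still so for the second after the job is handed in, with the robot touching nothing.
Of crucible_loaded_1, crucible_loaded_2, crucible_loaded_3 only 1 to 2 are there at a start; the rules pass over those that are not, and their reading is None.
Of ball_1, ball_2, ball_3, ball_4 only 2 to 4 are there at a start; the rules pass over those that are not, and their reading is None.
At some moment in a run one of crucible_loaded_1, crucible_loaded_2, crucible_loaded_3 may be knocked a few centimetres aside while the robot is not near it.
Once in a run the grip may slacken for a moment while it holds something.
It also fails if it takes over 210 s, if anything falls off the work surface, if the arm or the gripper's body presses on something with over 40 N, if the wrist force passes 120 N, or if a joint passes its speed limit or range.

## Working session

There is one attempt and no reset: what is moved stays moved. The work goes in short steps, Python scripts to look and compute and a tool call to move; the robot and the scene stay as the last step left them, time stands still between calls to the robot, and variables do not carry over. Pictures are saved under pics/ and viewed, and the job is handed in when it is done.

Besides the shell and the picture viewer there is one more tool, called after "Request:" by a JSON object that holds its "method" and its "body", one argument or row to a line. arm_command: Moves the arm, as the interface text tells. Shift numbers are shares of 50 cm and turn numbers shares of pi/4 rad, none past 1 either way. Its arguments: {"type":"object","properties":{"targets":{"type":"array"},"squeeze":{"type":"number"}},"required":["targets"]}

```bash
ls; mkdir -p pics
cat > h.py <<'E'
import numpy as np, cv2
from workcell import env
from scipy.spatial.transform import Rotation as Ro
def snap(n,f):
    im=env.grab_frame(n); cv2.imwrite('pics/'+f,im[:,:,::-1]); return im
def cam(n):
    p=env.camera_params(n); K=np.array(p['camera_matrix']);d=np.array(p['dist_coeffs'])
    if 'R' in p: return K,d,np.array(p['R']),np.array(p['t']).ravel()
    s=env.state(); T=np.eye(4);T[:3,:3]=Ro.from_euler('xyz',s['ee_rot'],degrees=True).as_matrix();T[:3,3]=s['ee_pos']
    M=np.linalg.inv(T@np.array(p['hand_eye'])); return K,d,M[:3,:3],M[:3,3]
def proj(c,X):
    K,d,R,t=c; r,_=cv2.Rodrigues(R); return cv2.projectPoints(np.array(X,float).reshape(-1,3),r,t,K,d)[0].reshape(-1,2)
def ray(c,uv,z):
    K,d,R,t=c; o=[]
    uv=np.array(uv,float).reshape(-1,2)
    n=cv2.undistortPoints(uv.reshape(-1,1,2),K,d).reshape(-1,2)
    C=-R.T@t
    for a in n:
        v=R.T@np.array([a[0],a[1],1]); o.append(C+v*(z-C[2])/v[2])
    return np.array(o)
E
python3 - <<'E'
from h import *
s=env.state();print(s)
for n in('scene','top','wrist'):
    snap(n,n+'0.png');p=env.camera_params(n);print(n,p)
E
```

```text
pics
{'time_s': 0.0, 'qpos': array([ 7.15611807e+01,  1.83520952e+01,  8.97055861e+01, -1.67363639e-03,
        7.20439534e+01, -1.14503846e+00]), 'qvel': array([-0.12489464,  0.05428851,  0.04275483,  0.0198725 ,  0.13665401,
       -0.06265286]), 'effort': array([ 4.66742895e-04, -4.12448502e+01, -2.31971258e+01,  7.26745580e-02,
        4.58617788e-02, -1.43189372e-04]), 'ee_pos': array([170.77265721, 548.53197004, 213.12128651]), 'ee_rot': array([-1.79898354e+02, -4.40117777e-04,  1.62706736e+02]), 'force': array([-0.49356516,  0.22191712, -0.78361414]), 'torque': array([ 1.48379892e-02,  3.03046259e-02, -6.82044768e-05]), 'gripper_width': 91.33870739414711}
scene {'camera_matrix': array([[476.24994587,   0.        , 278.87365289],
       [  0.        , 476.24994587, 207.1668521 ],
       [  0.        ,   0.        ,   1.        ]]), 'dist_coeffs': array([-0.08174288,  0.        ,  0.        ,  0.        ,  0.        ]), 'R': array([[ 0.83317384, -0.55272785, -0.01769955],
       [-0.31065857, -0.44132406, -0.84185766],
       [ 0.45750695,  0.7069123 , -0.53940931]]), 't': array
[... 446 characters left out ...]
82, -0.97716112]]), 't': array([ -13.52520177,  547.30276967, 1397.30750414])}
wrist {'camera_matrix': array([[327.69175643,   0.        , 276.84205515],
       [  0.        , 327.69175643, 208.4143985 ],
       [  0.        ,   0.        ,   1.        ]]), 'dist_coeffs': array([-0.03975572,  0.        ,  0.        ,  0.        ,  0.        ]), 'hand_eye': array([[ 4.58505951e-04, -9.62249074e-01, -2.72170002e-01,
         7.63900595e+01],
       [ 9.99999870e-01,  3.80869385e-04,  3.38077959e-04,
        -1.96145175e-01],
       [-2.21653982e-04, -2.72170121e-01,  9.62249124e-01,
        -1.71453573e+02],
       [ 0.00000000e+00,  0.00000000e+00,  0.00000000e+00,
         1.00000000e+00]])}
```

View pics/scene0.png

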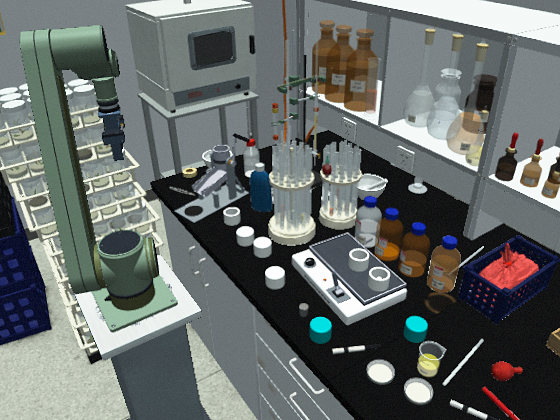

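View pics/top0.png

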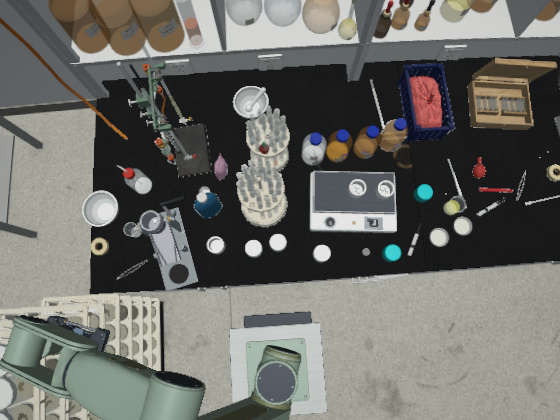

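View pics/wrist0.png

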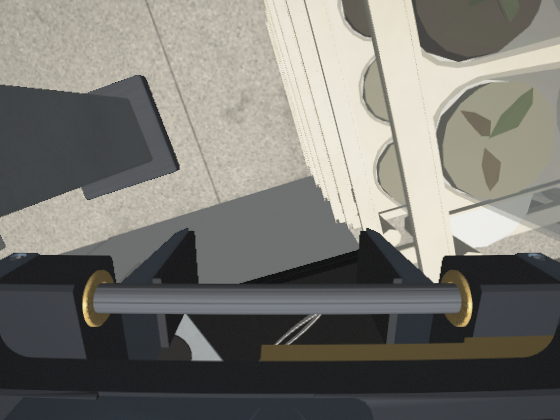

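Run:
```python
from h import *
a=cv2.imread('pics/top0.png')
cv2.imwrite('pics/c1.png',cv2.resize(a[190:300,90:290],None,fx=4,fy=4,interpolation=cv2.INTER_CUBIC)[:600])
cv2.imwrite('pics/c2.png',cv2.resize(a[160:270,230:430],None,fx=4,fy=4,interpolation=cv2.INTER_CUBIC))
b=cv2.imread('pics/scene0.png')
cv2.imwrite('pics/c3.png',cv2.resize(b[130:280,160:300],None,fx=4,fy=4,interpolation=cv2.INTER_CUBIC))
```

```text
(no output)
```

View pics/c1.png

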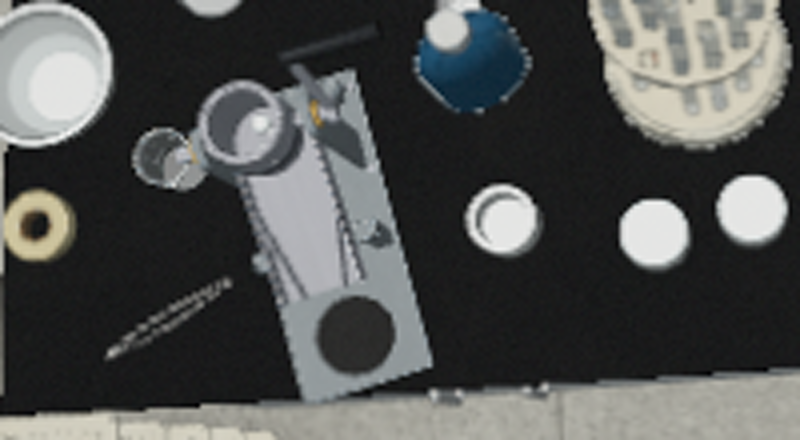

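View pics/c2.png

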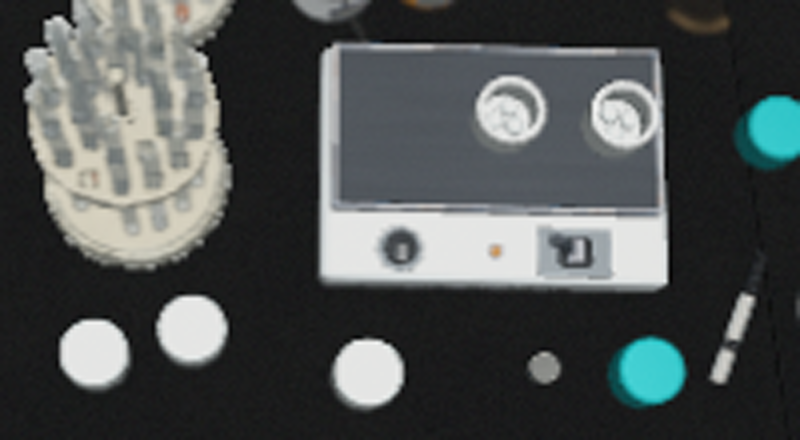

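View pics/c3.png

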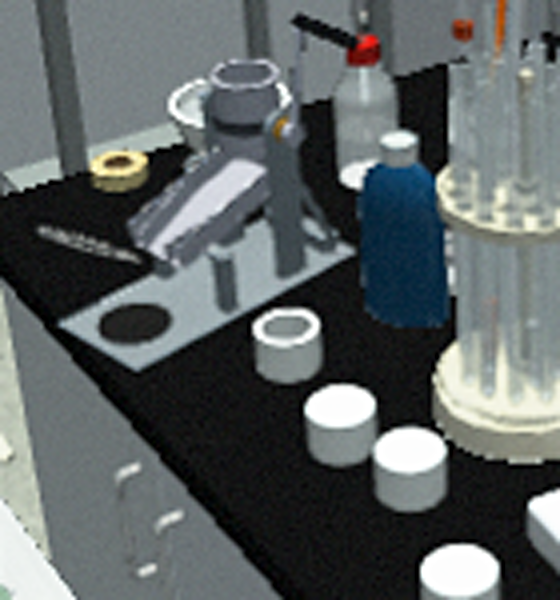

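Run:
```python
from h import *
c=cam('top'); w=cam('scene')
def P(n,uv,z): 
    r=ray(c,uv,z)[0]; print(n,r.round(1),'scene',proj(w,r).round(0)[0])
P('cov A',(253.5,246.5),45);P('cov B',(278.2,241),45);P('cov C',(322,252.3),45)
P('empty rim',(90+502/4,190+218/4),45)
P('load mid rim',(230+510/4,160+109/4),105);P('load R',(230+625/4,160+114/4),105)
P('pad',(90+355/4,190+334/4),9)
P('jar top',(90+247/4,190+128/4),212)
P('handle end1',(90+284/4,190+57/4),276);P('handle end2',(90+378/4,190+31/4),276)
for q in [(332,207),(660,213),(657,50),(335,44)]: P('plate corner',(230+q[0]/4,160+q[1]/4),67)
P('toggle',(230+556/4,160+240/4),105)
for q in [(303,402),(434,366),(355,70)]: P('base corner',(90+q[0]/4,190+q[1]/4),6)
P('teal',(230+650/4,160+370/4),45);P('stop',(230+544/4,160+367/4),30)
P('glass',(90+167/4,190+155/4),30)
P('blue bottle',(90+447/4,190+28/4),150)
```

```text
cov A [426.3  53.5  45. ] scene [245. 230.]
cov B [439.8 -34.4  45. ] scene [262. 241.]
cov C [ 389.2 -184.6   45. ] scene [274. 271.]
empty rim [442.5 186.9  45. ] scene [231. 211.]
load mid rim [ 599.5 -322.   105. ] scene [358. 254.]
load R [ 588.1 -421.8  105. ] scene [378. 273.]
pad [352.2 328.3   9. ] scene [193. 210.]
jar top [503.8 361.2 212. ] scene [220. 148.]
handle end1 [543.2 312.4 276. ] scene [234. 135.]
handle end2 [558.4 240.1 276. ] scene [247. 140.]
plate corner [ 531.5 -163.5   67. ] scene [308. 246.]
plate corner [ 505.8 -452.3   67. ] scene [363. 301.]
plate corner [ 655.4 -469.1   67. ] scene [406. 283.]
plate corner [ 680.7 -179.1   67. ] scene [347. 232.]
toggle [ 481.4 -348.8  105. ] scene [333. 274.]
base corner [295.1 377.2   6. ] scene [174. 209.]
base corner [319.5 258.8   6. ] scene [193. 222.]
base corner [595.  324.6   6. ] scene [248. 192.]
teal [ 370.6 -432.2   45. ] scene [319. 323.]
stop [ 381.6 -342.2   30. ] scene [302. 306.]
glass [522.3 492.2  30. ] scene [213. 176.]
blue bottle [590.6 211.  150. ] scene [261. 172.]
```

```bash
cat >> h.py <<'E'
def go(x,y,z,yaw):
    s=env.state(); R=Ro.from_euler('xyz',s['ee_rot'],degrees=True).as_matrix()
    d=R.T@(np.array([x,y,z])-s['ee_pos']); dy=(yaw-s['ee_rot'][2]+180)%360-180
    print('t',round(s['time_s'],2),'pos',s['ee_pos'].round(1),'rot',s['ee_rot'].round(1),'F',s['force'].round(1),'w',round(s['gripper_width'],1))
    print('  mm',d.round(1),'share',(d/500).round(4),'turn',round(-dy/45,4), 'deg',round(dy,1))
E
python3 -c "
from h import *
go(442.5,187,213,191.6)"
```

```text
t 0.15 pos [170.8 548.7 213.3] rot [-179.9   -0.   162.7] F [ 0.2 -0.2  0.8] w 91.5
  mm [-366.9 -264.6    0.7] share [-0.7338 -0.5292  0.0013] turn -0.642 deg 28.9
```

Request:
{"method": "arm_command", "body": {
  "targets": [
    [0, -0.734, -0.529, 0, -0.64],
    [0, -0.734, -0.529, 0, -0.64],
    [0, -0.734, -0.529, 0, -0.64],
    [0, -0.734, -0.529, 0, -0.64],
    [0, -0.734, -0.529, 0, -0.64],
    [0, -0.734, -0.529, 0, -0.64],
    [0, -0.734, -0.529, 0, -0.64],
    [0, -0.734, -0.529, 0, -0.64]
  ]
}}

```text
time_s: 0.82
ee_pos: [366.2, 288.1, 213.7]
ee_rot: [-179.9, -0.0, -168.5]
force: [-0.1, 0.8, -0.3]
gripper_width: 91.2
```

```bash
python3 -c "
from h import *
go(442.5,187,180,191.6)"
```

```text
t 0.82 pos [366.2 288.1 213.7] rot [-179.9   -0.  -168.5] F [-0.1  0.8 -0.3] w 91.2
  mm [ -54.6 -114.3   33.8] share [-0.1092 -0.2286  0.0676] turn -0.0015 deg 0.1
```

Request:
{"method": "arm_command", "body": {
  "targets": [
    [0, -0.109, -0.229, 0.068, 0],
    [0, -0.109, -0.229, 0.068, 0],
    [0, -0.109, -0.229, 0.068, 0],
    [0, -0.109, -0.229, 0.068, 0],
    [0, -0.109, -0.229, 0.068, 0],
    [0, -0.109, -0.229, 0.068, 0]
  ]
}}

```text
time_s: 1.32
ee_pos: [442.2, 186.9, 179.7]
ee_rot: [-180.0, -0.1, -168.6]
force: [-0.3, 0.8, 1.5]
gripper_width: 91.5
```

```bash
python3 -c "
from h import *
go(442.5,187,180,191.6)
snap('wrist','w1.png');c=cam('wrist')
print(proj(c,[442.5,187,45]))"
```

```text
t 1.32 pos [442.2 186.9 179.7] rot [-1.800e+02 -1.000e-01 -1.686e+02] F [-0.3  0.8  1.5] w 91.5
  mm [-0.4  0.1 -0.3] share [-0.0007  0.0001 -0.0006] turn -0.0034 deg 0.2
[[276.56245662 198.84126952]]
```

View pics/w1.png

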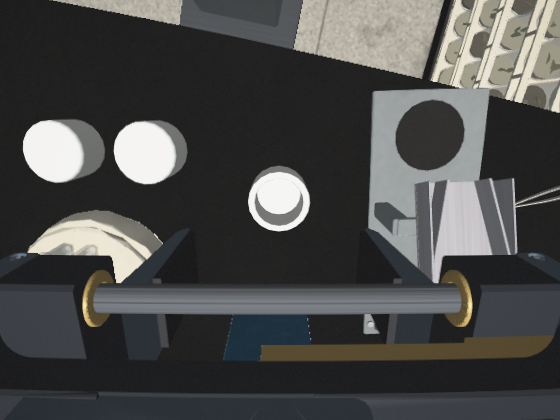

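```bash
cat >> h.py <<'E'
def over(fin,c,items,fout,box,f):
    im=cv2.imread('pics/'+fin); x0,y0,x1,y1=box
    im=cv2.resize(im[y0:y1,x0:x1],None,fx=f,fy=f,interpolation=cv2.INTER_CUBIC)
    for x,y,z,r in items:
        a=np.linspace(0,2*np.pi,73); p=proj(c,np.c_[x+r*np.cos(a),y+r*np.sin(a),a*0+z])
        p=((p-[x0,y0]+.5)*f-.5).round().astype(int); cv2.polylines(im,[p.reshape(-1,1,2)],True,(0,0,255),1)
    cv2.imwrite('pics/'+fout,im)
E
python3 -c "
from h import *
c=cam('wrist'); r=ray(c,[(279,202)],45)[0];print(r)
r2=ray(c,[(430,135)],9)[0];print('pad',r2)
for q in[(372,91),(490,89)]: print(ray(c,[q],6)[0])
over('w1.png',c,[(r[0],r[1],45,30),(r[0],r[1],45,23.5),(r2[0],r2[1],9,36)],'w1o.png',(230,80,490,240),3)
"
```

```text
[445.10992623 189.93808489  45.        ]
pad [352.97000167 330.29353651   9.        ]
[323.63603001 260.34710591   6.        ]
[295.90367169 378.05249049   6.        ]
```

View pics/w1o.png

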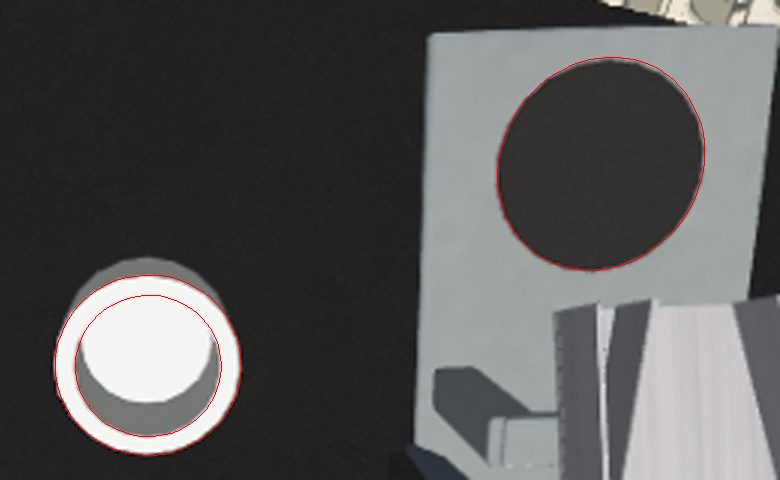

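```bash
python3 -c "
from h import *
go(441.2,189.1,16,192.5)"
```

```text
t 1.37 pos [441.9 187.6 180. ] rot [-1.800e+02 -1.000e-01 -1.685e+02] F [-0.2 -0.6 -0.1] w 91.4
  mm [  0.3   1.7 164. ] share [0.0005 0.0035 0.3279] turn -0.0213 deg 1.0
```

Request:
{"method": "arm_command", "body": {
  "targets": [
    [0, 0, 0.003, 0.08, -0.02],
    [0, 0.001, 0.003, 0.16, -0.02],
    [0, 0.001, 0.003, 0.24, -0.02],
    [0, 0.001, 0.003, 0.3, -0.02],
    [0, 0.001, 0.003, 0.328, -0.02],
    [0, 0.001, 0.003, 0.328, -0.02],
    [1, 0.001, 0.003, 0.328, -0.02],
    [1, 0.001, 0.003, 0.328, -0.02]
  ],
  "squeeze": 25
}}

```text
time_s: 2.03
ee_pos: [441.8, 190.3, 17.4]
ee_rot: [180.0, 0.1, -167.5]
force: [-0.2, -0.0, 1.0]
gripper_width: 80.6
```

Request:
{"method": "arm_command", "body": {
  "targets": [
    [1, 0, 0, 0, 0],
    [1, 0, 0, 0, 0],
    [1, 0, 0, 0, 0],
    [1, 0, 0, 0, 0]
  ]
}}

```text
time_s: 2.37
ee_pos: [442.8, 190.5, 18.7]
ee_rot: [180.0, 0.3, -167.4]
force: [-0.6, -0.7, 6.2]
gripper_width: 60.4
```

```bash
python3 -c "
from h import *
go(441.2,189.1,130,192.5)"
```

```text
t 2.37 pos [442.8 190.5  18.7] rot [ 180.     0.3 -167.4] F [-0.6 -0.7  6.2] w 60.4
  mm [   1.3   -1.  -111.3] share [ 0.0027 -0.0019 -0.2226] turn 0.0012 deg -0.1
```

Request:
{"method": "arm_command", "body": {
  "targets": [
    [1, 0.003, -0.002, -0.08, 0],
    [1, 0.003, -0.002, -0.16, 0],
    [1, 0.003, -0.002, -0.23, 0],
    [1, 0.003, -0.002, -0.23, 0],
    [1, 0.003, -0.002, -0.23, 0]
  ]
}}

```text
time_s: 2.78
ee_pos: [442.0, 189.4, 135.6]
ee_rot: [179.9, 0.5, -167.5]
force: [0.3, 0.4, -2.3]
gripper_width: 60.2
```

```bash
python3 -c "
from h import *
go(349.2,330.6,130,192.5);snap('wrist','w2.png')"
```

```text
t 2.78 pos [442.  189.4 135.6] rot [ 179.9    0.5 -167.5] F [ 0.3  0.4 -2.3] w 60.2
  mm [ 60.  158.    5.3] share [0.12   0.3159 0.0105] turn 0.0008 deg -0.0
```

View pics/w2.png

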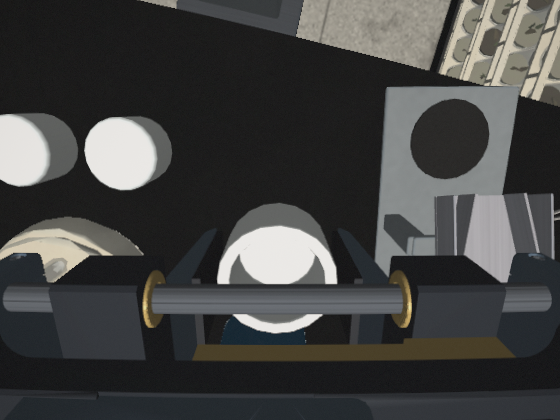

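```bash
python3 -c "
from h import *
c=cam('wrist');s=env.state();R=Ro.from_euler('xyz',s['ee_rot'],degrees=True).as_matrix()
it=[]
for dx in (-2.2,):
  p=s['ee_pos']+R@np.array([dx,0,-26.3]); it.append((*p,30)); it.append((*p,23.5))
over('w2.png',c,it,'w2o.png',(190,180,370,360),3)"
```

```text
(no output)
```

View pics/w2o.png

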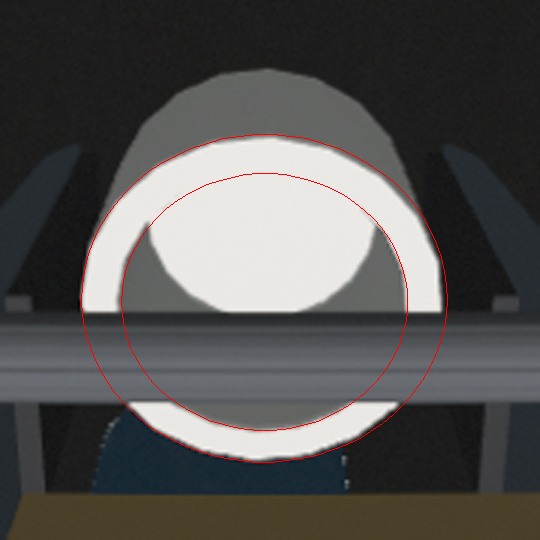

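Request:
{"method": "arm_command", "body": {
  "targets": [
    [1, 0.12, 0.316, 0.01, 0],
    [1, 0.12, 0.316, 0.01, 0],
    [1, 0.12, 0.316, 0.01, 0],
    [1, 0.12, 0.316, 0.01, 0],
    [1, 0.12, 0.316, 0.01, 0],
    [1, 0.12, 0.316, 0.01, 0],
    [1, 0.12, 0.316, 0.01, 0]
  ]
}}

```text
time_s: 3.42
ee_pos: [346.8, 329.1, 126.9]
ee_rot: [-179.9, 0.1, -167.4]
force: [-0.4, 0.5, -1.2]
gripper_width: 60.5
```

```bash
python3 -c "
from h import *
go(349.2,330.6,34,192.5);snap('wrist','w3.png');snap('top','t3.png')
over('w3.png',cam('wrist'),[(353,330.3,9,36)],'w3o.png',(100,60,500,340),2)"
```

```text
t 3.42 pos [346.8 329.1 126.9] rot [-1.799e+02  1.000e-01 -1.674e+02] F [-0.4  0.5 -1.2] w 60.5
  mm [-2.5  1.2 92.9] share [-0.0049  0.0023  0.1859] turn 0.0025 deg -0.1
```

View pics/w3o.png

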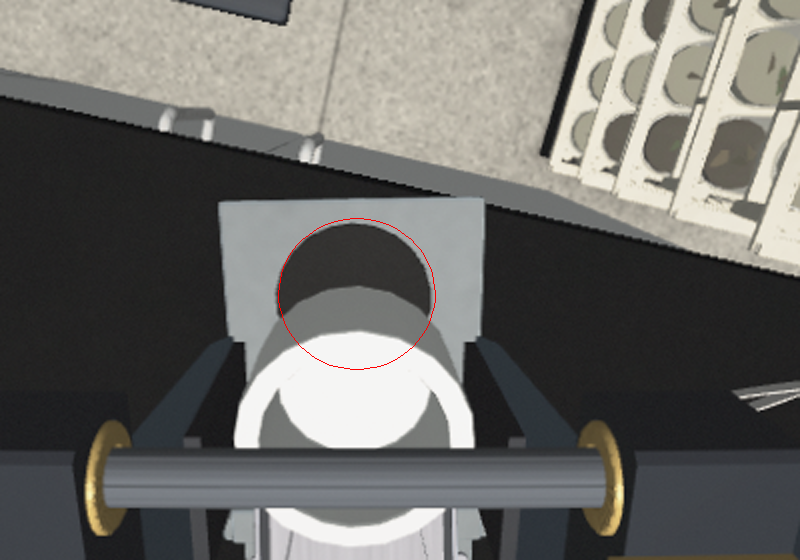

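Request:
{"method": "arm_command", "body": {
  "targets": [
    [1, -0.007, 0.003, 0.05, 0],
    [1, -0.007, 0.003, 0.1, 0],
    [1, -0.007, 0.003, 0.14, 0],
    [1, -0.007, 0.003, 0.17, 0],
    [1, -0.007, 0.003, 0.18, 0],
    [1, -0.007, 0.003, 0.18, 0]
  ]
}}

```text
time_s: 4.02
ee_pos: [351.3, 329.1, 36.4]
ee_rot: [-179.8, 0.0, -167.7]
force: [-0.5, 0.0, -1.4]
gripper_width: 60.3
```

```bash
python3 -c "
from h import *
go(350.2,331,29,192.5);snap('wrist','w4.png')
c=cam('wrist');s=env.state();R=Ro.from_euler('xyz',s['ee_rot'],degrees=True).as_matrix()
p=s['ee_pos']+R@np.array([-2.2,0,-25.3]);print(p)
over('w4.png',c,[(*p,30),(354,331,9,36)],'w4o.png',(100,60,500,340),2)"
```

```text
t 4.02 pos [351.3 329.1  36.4] rot [-179.8    0.  -167.7] F [-0.5  0.  -1.4] w 60.3
  mm [0.7 2.1 7.4] share [0.0013 0.0043 0.0149] turn -0.0037 deg 0.2
[353.95955866 330.4217933   62.79076321]
```

View pics/w4o.png

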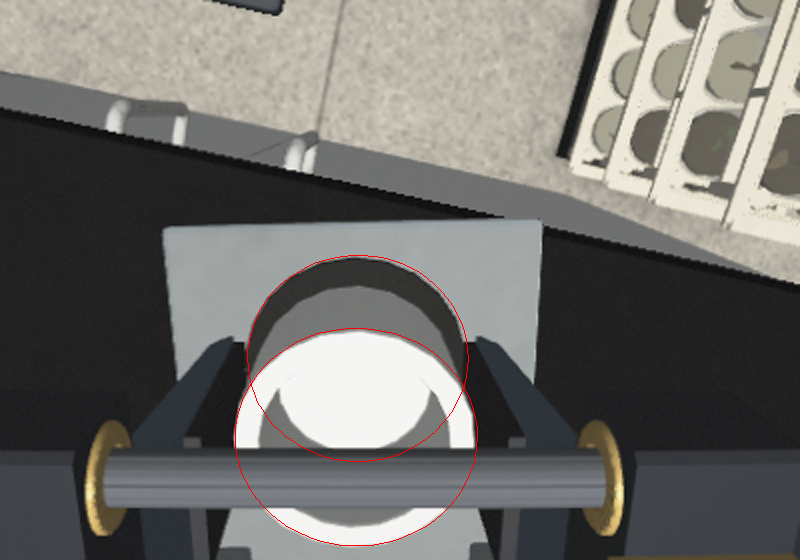

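Request:
{"method": "arm_command", "body": {
  "targets": [
    [1, 0, 0.001, 0.006, 0],
    [1, 0, 0.001, 0.012, 0],
    [1, 0, 0.001, 0.016, 0],
    [1, 0, 0.001, 0.016, 0],
    [1, 0, 0.001, 0.016, 0]
  ]
}}

```text
time_s: 4.48
ee_pos: [351.8, 330.5, 29.7]
ee_rot: [-179.9, 0.2, -167.6]
force: [-0.2, 1.1, -2.4]
gripper_width: 60.0
```

Request:
{"method": "arm_command", "body": {
  "targets": [
    [1, 0, 0, 0.003, 0],
    [1, 0, 0, 0.005, 0],
    [1, 0, 0, 0.006, 0]
  ]
}}

```text
time_s: 4.73
ee_pos: [352.0, 330.8, 27.7]
ee_rot: [-179.9, 0.2, -167.6]
force: [-2.0, -1.7, 11.8]
gripper_width: 60.4
```

Request:
{"method": "arm_command", "body": {
  "targets": [
    [0, 0, 0, 0, 0],
    [0, 0, 0, 0, 0],
    [0, 0, 0, 0, 0],
    [0, 0, 0, 0, 0],
    [0, 0, 0, -0.08, 0],
    [0, 0, 0, -0.16, 0],
    [0, 0, 0, -0.24, 0],
    [0, 0, 0, -0.32, 0]
  ]
}}

```text
time_s: 5.4
ee_pos: [351.0, 330.5, 189.3]
ee_rot: [-179.9, 0.2, -167.6]
force: [1.3, 0.1, -0.1]
gripper_width: 91.0
```

```bash
python3 -c "
from h import *
snap('wrist','w5.png');snap('scene','s5.png')
go(540,272,340,103)
c=cam('wrist')
over('w5.png',c,[(354,331,54,30),(354,331,9,36)],'w5o.png',(100,60,500,340),2)"
```

```text
t 5.5 pos [354.5 333.6 194.1] rot [ 179.7    0.9 -167.6] F [ 0.9  0.3 -0.5] w 91.3
  mm [-170.3  -99.1 -143.8] share [-0.3405 -0.1981 -0.2876] turn 1.986 deg -89.4
```

View pics/w5o.png

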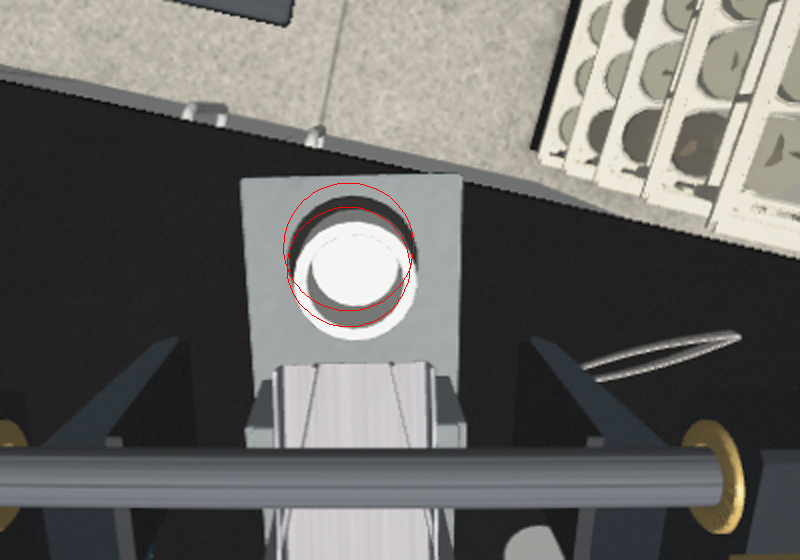

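Request:
{"method": "arm_command", "body": {
  "targets": [
    [0, 0, 0, -0.1, 0.2],
    [0, 0, 0, -0.2, 0.4],
    [0, -0.05, 0, -0.3, 0.6],
    [0, -0.12, -0.06, -0.34, 0.8],
    [0, -0.18, -0.1, -0.34, 1],
    [0, -0.24, -0.14, -0.34, 1],
    [0, -0.3, -0.17, -0.34, 1],
    [0, -0.34, -0.2, -0.34, 1]
  ]
}}

```text
time_s: 6.17
ee_pos: [542.2, 270.0, 365.8]
ee_rot: [179.1, 0.4, 147.3]
force: [0.2, 0.2, -0.2]
gripper_width: 91.6
```

```bash
python3 -c "
from h import *
go(551,275,370,103)"
```

```text
t 6.17 pos [542.2 270.  365.8] rot [179.1   0.4 147.3] F [ 0.2  0.2 -0.2] w 91.6
  mm [-4.7  9.  -4. ] share [-0.0095  0.018  -0.008 ] turn 0.9837 deg -44.3
```

Request:
{"method": "arm_command", "body": {
  "targets": [
    [0, -0.01, 0.018, -0.008, 0.98],
    [0, -0.01, 0.018, -0.008, 0.98],
    [0, -0.01, 0.018, -0.008, 0.98],
    [0, -0.01, 0.018, -0.008, 0.98],
    [0, -0.01, 0.018, -0.008, 0.98],
    [0, -0.01, 0.018, -0.008, 0.98],
    [0, -0.01, 0.018, -0.008, 0.98],
    [0, -0.01, 0.018, -0.008, 0.98]
  ]
}}

```text
time_s: 6.83
ee_pos: [551.2, 274.8, 369.1]
ee_rot: [179.1, -0.3, 103.3]
force: [1.0, 0.3, 0.7]
gripper_width: 90.9
```

```bash
python3 -c "
from h import *
snap('wrist','w6.png')
go(551,275,257,103)
c=cam('wrist')
print(proj(c,[[551,275,276],[512,366,168],[353,331,9],[551.8+7.3,274.5-33,276],[551.8-7.3,274.5+33,276]]))"
```

```text
t 6.88 pos [551.2 274.8 369.3] rot [179.1  -0.3 103.3] F [-0.6  0.6 -0.3] w 91.5
  mm [ -0.4  -1.9 112.2] share [-0.0008 -0.0039  0.2245] turn 0.0073 deg -0.3
[[274.34326399 210.69710858]
 [257.75922694  96.90268657]
 [157.06016177 101.96059803]
 [274.59528974 248.80871955]
 [275.70802506 171.58168242]]
```

View pics/w6.png

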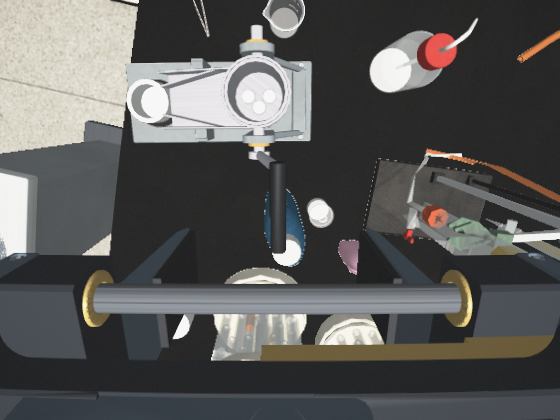

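```bash
python3 -c "
from h import *
c=cam('wrist');t=cam('top')
for z in (130,160,190,220): print(z,ray(c,[(287,255)],z)[0].round(),ray(t,[(201.7,197)],z)[0].round())
# arc plan
P=np.array([512,366,168.]);X=np.array([.976,.216,0]);Y=np.array([-.216,.976,0]);
for th in np.arange(-10,109,9.8):
  a=np.radians(th); h=P+110*(-np.sin(a)*X+np.cos(a)*np.array([0,0,1]))-98*Y
  print(round(th,1),round((th+10)/57.3,2),h.round(1),'tooly',round(-110*np.sin(a),1),'dz',round(110*np.cos(a),1))
"
```

```text
130 [593. 178. 130.] [596. 215. 130.]
160 [588. 190. 160.] [588. 209. 160.]
190 [584. 203. 190.] [580. 204. 190.]
220 [579. 215. 220.] [572. 198. 220.]
-10.0 0.0 [551.8 274.5 276.3] tooly 19.1 dz 108.3
-0.2 0.17 [533.5 270.4 278. ] tooly 0.4 dz 110.0
9.6 0.34 [515.3 266.4 276.5] tooly -18.3 dz 108.5
19.4 0.51 [497.5 262.5 271.8] tooly -36.5 dz 103.8
29.2 0.68 [480.8 258.8 264. ] tooly -53.7 dz 96.0
39.0 0.86 [465.6 255.4 253.5] tooly -69.2 dz 85.5
48.8 1.03 [452.4 252.5 240.5] tooly -82.8 dz 72.5
58.6 1.2 [441.5 250.1 225.3] tooly -93.9 dz 57.3
68.4 1.37 [433.3 248.3 208.5] tooly -102.3 dz 40.5
78.2 1.54 [428.1 247.1 190.5] tooly -107.7 dz 22.5
88.0 1.71 [425.9 246.6 171.8] tooly -109.9 dz 3.8
97.8 1.88 [426.8 246.8 153.1] tooly -109.0 dz -14.9
107.6 2.05 [430.8 247.7 134.7] tooly -104.9 dz -33.3
```

Request:
{"method": "arm_command", "body": {
  "targets": [
    [0, 0, 0.007, 0.08, 0],
    [0, 0, 0.007, 0.15, 0],
    [0, 0, 0.007, 0.2, 0],
    [0, 0, 0.007, 0.224, 0],
    [0, 0, 0.007, 0.224, 0],
    [0, 0, 0.007, 0.224, 0],
    [0.5, 0, 0.007, 0.224, 0],
    [0.8, 0, 0.007, 0.224, 0]
  ],
  "squeeze": 8
}}

```text
time_s: 7.55
ee_pos: [557.0, 277.0, 259.2]
ee_rot: [178.9, -0.4, 103.4]
force: [0.7, -0.7, 0.1]
gripper_width: 81.1
```

Request:
{"method": "arm_command", "body": {
  "targets": [
    [1, 0, 0, 0, 0],
    [1, 0, 0, 0, 0],
    [1, 0, 0, 0, 0],
    [1, 0, 0, 0, 0],
    [1, 0, 0, 0, 0],
    [1, 0, 0, 0, 0]
  ]
}}

```text
time_s: 8.05
ee_pos: [556.9, 277.0, 259.2]
ee_rot: [178.9, -0.4, 103.4]
force: [-0.4, -0.6, -0.0]
gripper_width: 40.8
```

```bash
python3 -c "
from h import *
go(515.3+2,266.4+1,257,103)"
```

```text
t 8.05 pos [556.9 277.  259.2] rot [178.9  -0.4 103.4] F [-0.4 -0.6 -0. ] w 40.8
  mm [ -0.2 -40.8   1.4] share [-0.0005 -0.0817  0.0028] turn 0.0081 deg -0.4
```

Request:
{"method": "arm_command", "body": {
  "targets": [
    [1, 0, 0, 0, 0],
    [1, 0, 0, 0, 0],
    [1, 0, 0, 0, 0],
    [1, 0, 0, 0, 0],
    [1, 0, 0, 0, 0],
    [1, 0, 0, 0, 0]
  ]
}}

```text
time_s: 8.55
ee_pos: [553.4, 276.2, 258.9]
ee_rot: [179.4, -0.3, 103.4]
force: [-8.3, -3.0, 3.3]
gripper_width: 13.9
```

```bash
python3 -c "
from h import *
go(515.3+2,266.4+1,257,103)"
```

```text
t 8.55 pos [553.4 276.2 258.9] rot [179.4  -0.3 103.4] F [-8.3 -3.   3.3] w 13.9
  mm [ -0.2 -37.1   1.5] share [-0.0004 -0.0743  0.003 ] turn 0.0086 deg -0.4
```

Request:
{"method": "arm_command", "body": {
  "targets": [
    [1, 0, -0.019, -0.002, 0],
    [1, 0, -0.037, -0.003, 0],
    [1, 0, -0.056, -0.003, 0],
    [1, 0, -0.075, 0, 0],
    [1, 0, -0.093, 0.004, 0],
    [1, 0, -0.111, 0.009, 0],
    [1, 0, -0.129, 0.016, 0],
    [1, 0, -0.146, 0.025, 0]
  ]
}}

```text
time_s: 9.22
ee_pos: [481.4, 259.0, 245.4]
ee_rot: [179.4, -0.3, 103.4]
force: [2.1, -1.1, 0.8]
gripper_width: 13.6
```

```bash
python3 -c "
from h import *
s=env.state();P=np.array([514,366.5,168]);X=np.array([.976,.216,0])
e=s['ee_pos']+[0,0,19]-P; print(s['ee_pos'],e@X,e[2],np.hypot(e@X,e[2]),np.degrees(np.arctan2(-(e@X),e[2])),s['force'],s['gripper_width'])"
```

```text
[481.35498501 259.01007518 245.36156563] -55.07935839330367 96.36156563192048 110.99228375005585 29.751876166311778 [ 2.08186396 -1.11745768  0.84216907] 13.63717649393829
```

Request:
{"method": "arm_command", "body": {
  "targets": [
    [1, 0, -0.016, 0.01, 0],
    [1, 0, -0.031, 0.021, 0],
    [1, 0, -0.045, 0.033, 0],
    [1, 0, -0.058, 0.047, 0],
    [1, 0, -0.07, 0.062, 0],
    [1, 0, -0.08, 0.077, 0],
    [1, 0, -0.089, 0.094, 0],
    [1, 0, -0.097, 0.111, 0]
  ]
}}

```text
time_s: 9.88
ee_pos: [434.2, 248.0, 188.5]
ee_rot: [179.4, -0.3, 103.4]
force: [2.3, -0.8, 1.3]
gripper_width: 13.8
```

```bash
cat > arc.py <<'E'
from h import *
s=env.state();P=np.array([514,366.5,168]);X=np.array([.976,.216,0])
e=s['ee_pos']+[0,0,19]-P; print(s['time_s'],s['ee_pos'],e@X,e[2],np.hypot(e@X,e[2]),np.degrees(np.arctan2(-(e@X),e[2]))+10,s['force'],s['gripper_width'])
E
python3 arc.py
```

```text
9.8833 [434.2130387  248.02479612 188.51311563] -103.46271826558515 39.513115630205306 110.75116422733362 79.0978032289945 [ 2.30889364 -0.7818357   1.29773846] 13.83797385514597
```

Request:
{"method": "arm_command", "body": {
  "targets": [
    [1, 0, -0.003, 0.009, 0],
    [1, 0, -0.006, 0.018, 0],
    [1, 0, -0.008, 0.026, 0],
    [1, 0, -0.01, 0.034, 0],
    [1, 0, -0.012, 0.043, 0],
    [1, 0, -0.013, 0.052, 0],
    [1, 0, -0.014, 0.062, 0],
    [1, 0, -0.014, 0.071, 0]
  ]
}}

```text
time_s: 10.55
ee_pos: [427.6, 246.5, 152.5]
ee_rot: [179.4, -0.3, 103.4]
force: [0.5, -1.9, 1.1]
gripper_width: 13.8
```

```bash
python3 arc.py
```

```text
10.55 [427.6292385  246.50634857 152.45883475] -110.2164919286188 3.4588347542556335 110.27075147521458 98.20252295406132 [ 0.51385239 -1.89607307  1.06937854] 13.797466555340657
```

Request:
{"method": "arm_command", "body": {
  "targets": [
    [1, 0, 0, 0.009, 0],
    [1, 0, 0.001, 0.018, 0],
    [1, 0, 0.001, 0.027, 0],
    [1, 0, 0.002, 0.036, 0],
    [1, 0, 0.004, 0.045, 0],
    [1, 0, 0.006, 0.054, 0],
    [1, 0, 0.008, 0.062, 0],
    [1, 0, 0.01, 0.07, 0]
  ]
}}

```text
time_s: 11.22
ee_pos: [431.9, 247.5, 116.6]
ee_rot: [179.6, -0.3, 103.4]
force: [-3.5, -2.3, 1.4]
gripper_width: 13.8
```

Request:
{"method": "arm_command", "body": {
  "targets": [
    [1, 0, 0, 0.003, 0],
    [1, 0, 0, 0.003, 0],
    [1, 0, 0, 0.003, 0],
    [1, 0, 0, 0.003, 0],
    [1, 0, 0, 0.003, 0],
    [1, 0, 0, 0.003, 0],
    [1, 0, 0, 0.003, 0],
    [1, 0, 0, 0.003, 0]
  ]
}}

```text
time_s: 11.88
ee_pos: [432.3, 247.7, 115.3]
ee_rot: [179.5, -0.3, 103.4]
force: [1.8, -2.1, -0.5]
gripper_width: 13.6
```

```bash
python3 arc.py; python3 -c "
from h import *
snap('top','t7.png');snap('scene','s7.png');snap('wrist','w7.png')
a=cv2.imread('pics/top0.png')
a=cv2.imread('pics/t7.png');b=cv2.imread('pics/s7.png')
x=cv2.resize(a[190:300,90:240],(600,440),interpolation=cv2.INTER_CUBIC);cv2.imwrite('pics/t7c.png',x)
cv2.imwrite('pics/s7c.png',cv2.resize(b[120:240,150:290],None,fx=5,fy=5,interpolation=cv2.INTER_CUBIC))"
```

```text
11.8833 [432.26153311 247.65351743 115.32018044] -105.44758391746566 -33.67981956461222 110.6956331565785 117.7134135846678 [ 1.82892801 -2.05619213 -0.48318919] 13.625647936803468
```

View pics/t7c.png

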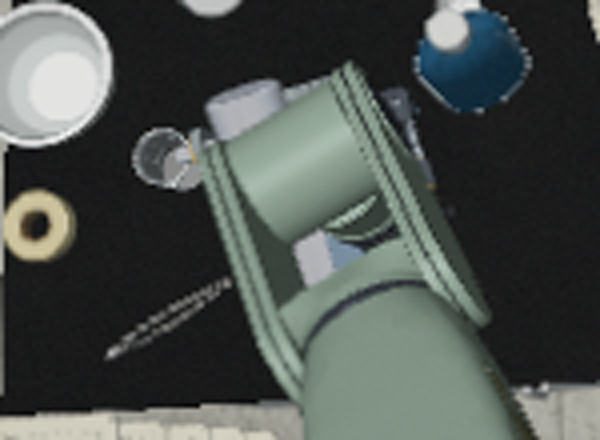

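View pics/s7c.png

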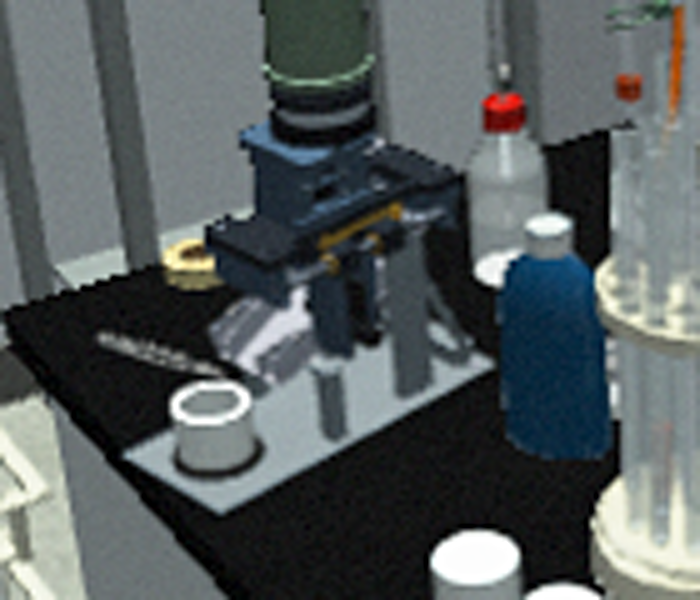

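View pics/w7.png

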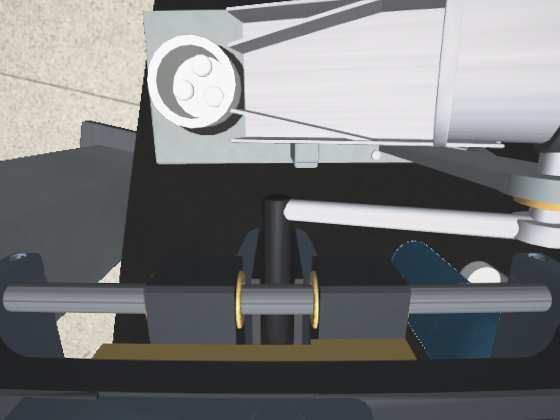

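```bash
python3 -c "
from h import *
a=cv2.imread('pics/w6.png')
b=cv2.imread('pics/w7.png')
x=cv2.resize(a[40:140,215:300],(480,565),interpolation=cv2.INTER_CUBIC);y=cv2.resize(b[20:140,140:250],(300,327))
o=np.zeros((565,790,3),np.uint8);o[:,:480]=x;o[:327,485:785]=y;cv2.imwrite('pics/j.png',o)"
```

```text
(no output)
```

View pics/j.png

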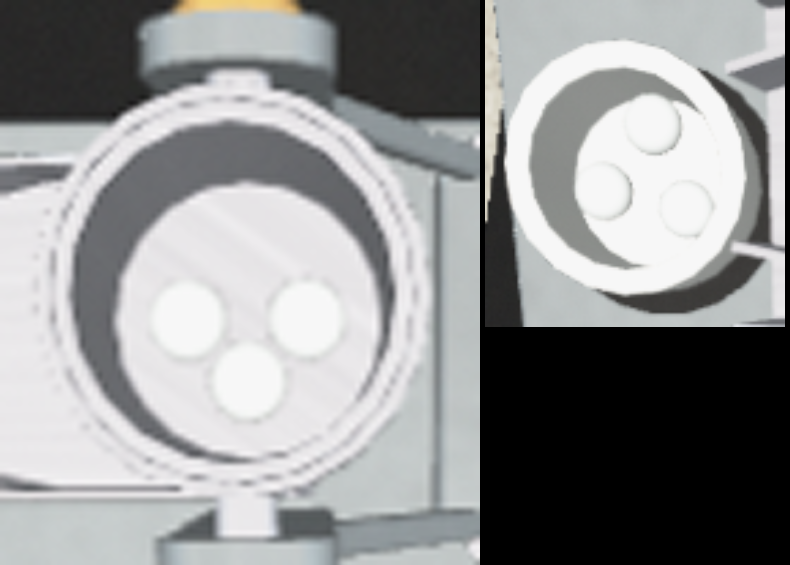

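Request:
{"method": "arm_command", "body": {
  "targets": [
    [1, 0, -0.005, -0.018, 0],
    [1, 0, -0.008, -0.036, 0],
    [1, 0, -0.01, -0.055, 0],
    [1, 0, -0.01, -0.075, 0],
    [1, 0, -0.008, -0.094, 0],
    [1, 0, -0.006, -0.112, 0],
    [1, 0, -0.001, -0.13, 0],
    [1, 0, 0.005, -0.148, 0]
  ]
}}

```text
time_s: 12.7
ee_pos: [438.7, 249.3, 191.4]
ee_rot: [178.8, -0.4, 103.4]
force: [16.8, 2.6, -10.7]
gripper_width: 14.2
```

```bash
python3 arc.py
```

```text
12.7 [438.71988563 249.28962179 191.420033  ] -98.79083332186076 42.42003299618287 107.51319894703589 76.76168214508637 [ 16.80708792   2.63365947 -10.71171105] 14.217873205509711
```

Request:
{"method": "arm_command", "body": {
  "targets": [
    [1, 0, 0.0, -0.013, 0],
    [1, 0, 0.01, -0.03, 0],
    [1, 0, 0.02, -0.045, 0],
    [1, 0, 0.032, -0.06, 0],
    [1, 0, 0.046, -0.074, 0],
    [1, 0, 0.059, -0.086, 0],
    [1, 0, 0.074, -0.097, 0],
    [1, 0, 0.09, -0.107, 0]
  ]
}}

```text
time_s: 13.37
ee_pos: [480.7, 259.5, 245.4]
ee_rot: [179.0, -0.4, 103.4]
force: [3.3, 1.1, -8.9]
gripper_width: 13.6
```

```bash
python3 arc.py
```

```text
13.3667 [480.71645427 259.4995967  245.4195216 ] -55.59682774079682 96.41952159825144 111.30018598401132 39.96834292038919 [ 3.31502507  1.11667972 -8.87445491] 13.564420387602567
```

Request:
{"method": "arm_command", "body": {
  "targets": [
    [1, 0, 0.019, -0.008, 0],
    [1, 0, 0.038, -0.015, 0],
    [1, 0, 0.056, -0.02, 0],
    [1, 0, 0.075, -0.024, 0],
    [1, 0, 0.094, -0.026, 0],
    [1, 0, 0.112, -0.026, 0],
    [1, 0, 0.131, -0.025, 0],
    [1, 0, 0.15, -0.023, 0]
  ]
}}

```text
time_s: 14.03
ee_pos: [553.7, 277.1, 258.4]
ee_rot: [179.0, -0.4, 103.4]
force: [-15.2, -3.7, 12.2]
gripper_width: 14.3
```

```bash
python3 arc.py
```

```text
14.0333 [553.68672382 277.07922989 258.38014824] 19.41935610276111 109.38014823779287 111.09063065788845 -0.06739349527003391 [-15.18163241  -3.67639134  12.22258109] 14.25418626561052
```

Request:
{"method": "arm_command", "body": {
  "targets": [
    [1, 0, 0, 0, 0],
    [0, 0, 0, 0, 0],
    [0, 0, 0, 0, 0],
    [0, 0, 0, 0, 0],
    [0, 0, 0, 0, 0],
    [0, 0, 0, -0.08, 0],
    [0, 0, 0, -0.16, 0],
    [0, 0, 0, -0.22, 0]
  ]
}}

```text
time_s: 14.7
ee_pos: [552.4, 275.9, 371.1]
ee_rot: [178.9, -0.5, 103.4]
force: [0.2, 0.2, 1.4]
gripper_width: 57.6
```

Request:
{"method": "arm_command", "body": {
  "targets": [
    [0, 0, 0, 0, 0],
    [0, 0, 0, 0, 0]
  ]
}}

```text
time_s: 14.87
ee_pos: [553.2, 276.3, 373.7]
ee_rot: [178.6, -0.5, 103.4]
force: [-0.2, -0.2, -0.2]
gripper_width: 71.0
```

```bash
python3 arc.py; python3 -c "
from h import *
snap('wrist','w8.png')
go(352,331,200,192.5)"
```

```text
14.8667 [553.20113699 276.2615927  373.71094169] 18.768813725170556 224.7109416925527 225.49340497008768 5.225494985129911 [-0.20329428 -0.20463631 -0.15840372] 71.0091487965276
t 14.92 pos [552.5 276.  371.4] rot [178.8  -0.5 103.4] F [ 0.3 -0.1 -0.8] w 74.5
  mm [  98.6 -185.8  168.4] share [ 0.1972 -0.3716  0.3368] turn -1.9797 deg 89.1
```

View pics/w8.png

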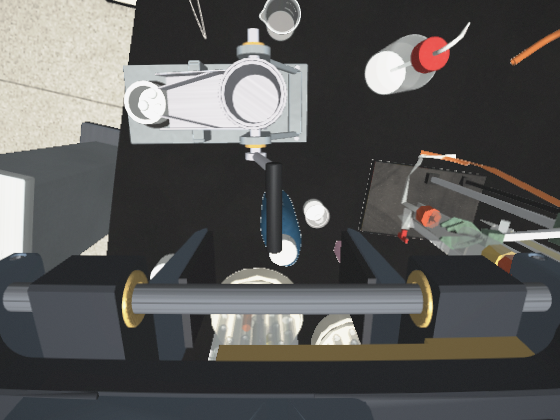

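Request:
{"method": "arm_command", "body": {
  "targets": [
    [0, 0.02, -0.06, 0, -0.15],
    [0, 0.05, -0.14, 0, -0.3],
    [0, 0.08, -0.2, 0, -0.45],
    [0, 0.12, -0.26, 0, -0.6],
    [0, 0.16, -0.32, 0, -0.75],
    [0, 0.197, -0.37, 0, -0.9],
    [0, 0.197, -0.37, 0.05, -1],
    [0, 0.197, -0.37, 0.1, -1]
  ]
}}

```text
time_s: 15.58
ee_pos: [349.0, 330.1, 317.4]
ee_rot: [178.8, 0.5, 148.7]
force: [-0.3, 0.1, -0.3]
gripper_width: 91.3
```

```bash
python3 -c "
from h import *
go(351.5,331,150,192.5)"
```

```text
t 15.58 pos [349.  330.1 317.4] rot [178.8   0.5 148.7] F [-0.3  0.1 -0.3] w 91.3
  mm [ -0.2  -1.6 167.4] share [-0.0004 -0.0031  0.3349] turn -0.9726 deg 43.8
```

Request:
{"method": "arm_command", "body": {
  "targets": [
    [0, 0, -0.003, 0.05, -0.97],
    [0, 0, -0.003, 0.1, -0.97],
    [0, 0, -0.003, 0.15, -0.97],
    [0, 0, -0.003, 0.2, -0.97],
    [0, 0, -0.003, 0.26, -0.97],
    [0, 0, -0.003, 0.3, -0.97],
    [0, 0, -0.003, 0.335, -0.97],
    [0, 0, -0.003, 0.335, -0.97]
  ]
}}

```text
time_s: 16.25
ee_pos: [348.2, 328.3, 144.8]
ee_rot: [179.8, 0.7, -167.6]
force: [0.4, -1.2, 0.4]
gripper_width: 91.1
```

Request:
{"method": "arm_command", "body": {
  "targets": [
    [0, 0, 0, 0, 0],
    [0, 0, 0, 0, 0]
  ]
}}

```text
time_s: 16.42
ee_pos: [347.5, 327.6, 144.1]
ee_rot: [179.9, 0.5, -167.6]
force: [-1.0, -0.3, 0.1]
gripper_width: 91.0
```

```bash
python3 -c "
from h import *
go(351.5,331,26,192.5);snap('wrist','w9.png')
c=cam('wrist')
over('w9.png',c,[(354,331,54,30),(354,331,9,36)],'w9o.png',(100,60,500,340),2)"
```

```text
t 16.42 pos [347.5 327.6 144.1] rot [ 179.9    0.5 -167.6] F [-1.  -0.3  0.1] w 91.0
  mm [ -3.5   2.1 118.1] share [-0.0071  0.0042  0.2362] turn -0.0031 deg 0.1
```

View pics/w9o.png

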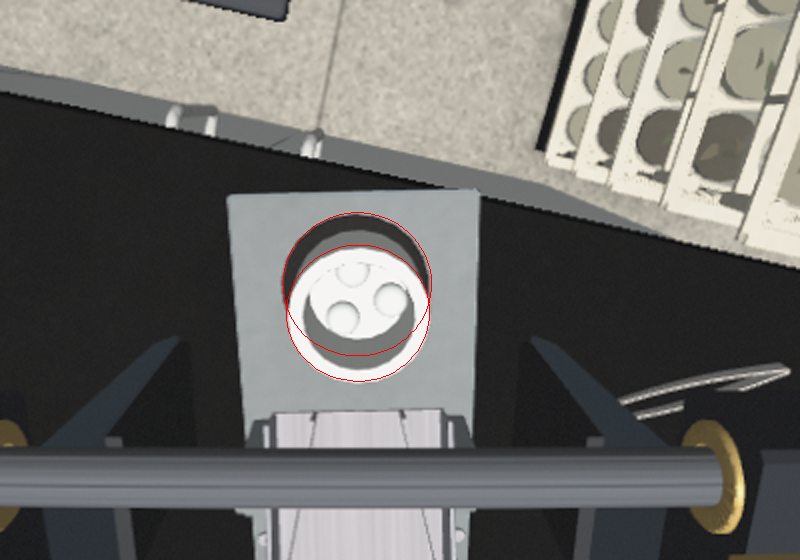

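Request:
{"method": "arm_command", "body": {
  "targets": [
    [0, -0.007, 0.004, 0.07, 0],
    [0, -0.007, 0.004, 0.14, 0],
    [0, -0.007, 0.004, 0.19, 0],
    [0, -0.007, 0.004, 0.22, 0],
    [0, -0.007, 0.004, 0.232, 0],
    [0, -0.007, 0.004, 0.232, 0],
    [1, -0.007, 0.004, 0.232, 0],
    [1, -0.007, 0.004, 0.232, 0]
  ],
  "squeeze": 35
}}

```text
time_s: 17.13
ee_pos: [353.3, 332.5, 30.4]
ee_rot: [179.7, 0.8, -167.6]
force: [-0.0, 0.4, 0.5]
gripper_width: 80.9
```

Request:
{"method": "arm_command", "body": {
  "targets": [
    [1, 0, 0, 0, 0],
    [1, 0, 0, 0, 0],
    [1, 0, 0, 0, 0],
    [1, 0, 0, 0, 0]
  ]
}}

```text
time_s: 17.47
ee_pos: [353.8, 332.5, 31.4]
ee_rot: [179.7, 0.9, -167.6]
force: [-0.6, -2.4, 6.1]
gripper_width: 59.7
```

Lift straight up, then measure the plate from a hover with the load.

Request:
{"method": "arm_command", "body": {
  "targets": [
    [1, 0.004, 0, -0.06, 0],
    [1, 0.004, 0, -0.13, 0],
    [1, 0.004, 0, -0.2, 0],
    [1, 0.004, 0, -0.27, 0],
    [1, 0.004, 0, -0.34, 0],
    [1, 0.004, 0, -0.34, 0],
    [1, 0.004, 0, -0.34, 0]
  ]
}}

```text
time_s: 18.05
ee_pos: [350.0, 331.3, 203.0]
ee_rot: [179.6, 1.1, -167.6]
force: [0.1, 1.1, -2.8]
gripper_width: 60.0
```

```bash
python3 -c "
from h import *
go(450,-100,210,180);snap('wrist','w10.png');snap('top','t10.png');snap('scene','s10.png')"
```

```text
t 18.05 pos [350.  331.3 203. ] rot [ 179.6    1.1 -167.6] F [ 0.1  1.1 -2.8] w 60.0
  mm [  -5.3 -442.6  -10.3] share [-0.0106 -0.8852 -0.0207] turn 0.2753 deg -12.4
```

View pics/t10.png

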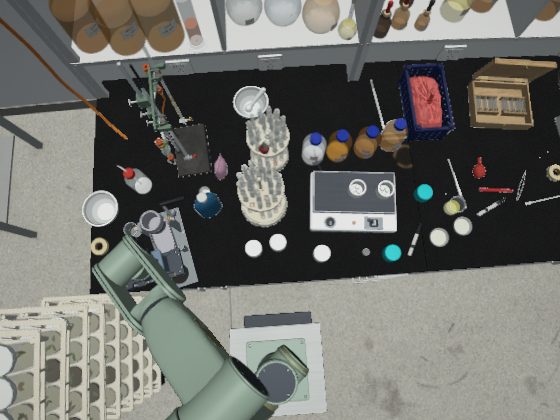

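View pics/w10.png

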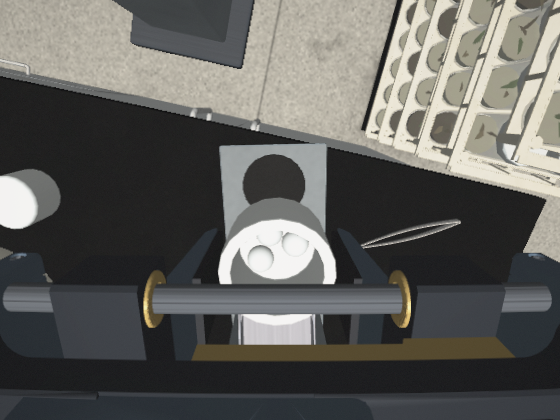

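View pics/s10.png

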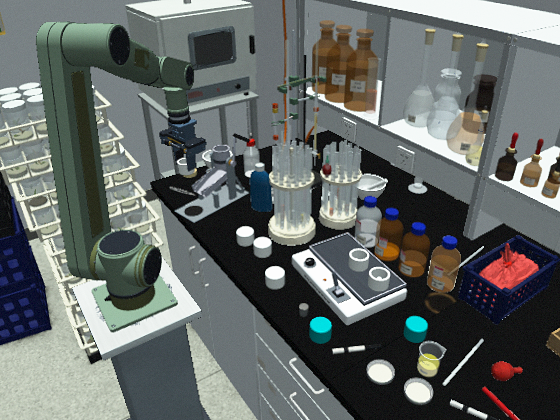

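```bash
python3 -c "
from h import *
go(400,-140,210,174.5)
c=cam('wrist');s=env.state();R=Ro.from_euler('xyz',s['ee_rot'],degrees=True).as_matrix()
p=s['ee_pos']+R@np.array([1,0,-24]);print(p)
over('w10.png',c,[(*p,30),(*p,23.5)],'w10o.png',(190,180,370,360),3)
t=cam('top')
for q in [(262,223),(284,190)]: print(ray(t,[q],15)[0],ray(t,[q],250)[0])"
```

```text
t 18.2 pos [348.4 329.7 199.4] rot [ 179.8    0.7 -167.6] F [-0.1 -0.7 -2. ] w 59.9
  mm [  50.2 -469.8  -12.8] share [ 0.1004 -0.9396 -0.0256] turn 0.3976 deg -17.9
[347.11492943 329.32443709 223.40659318]
[513.73019579  19.91688881  15.        ] [469.2139173   10.59897069 250.        ]
[631.65330452 -68.38327529  15.        ] [568.2413877  -63.55224512 250.        ]
```

View pics/w10o.png

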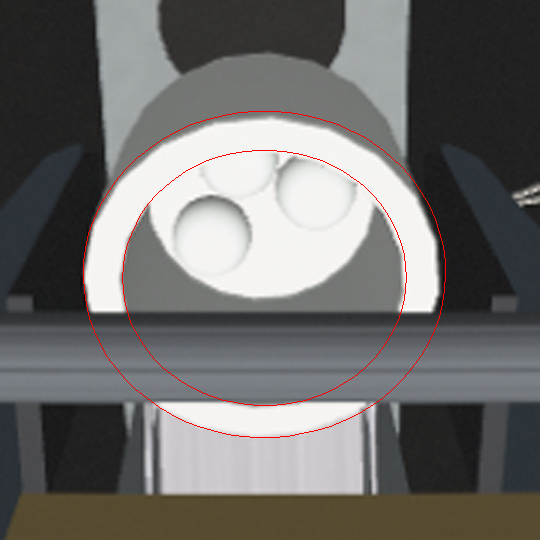

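Request:
{"method": "arm_command", "body": {
  "targets": [
    [1, 0.02, -0.04, -0.02, 0.08],
    [1, 0.03, -0.1, -0.026, 0.16],
    [1, 0.04, -0.17, -0.026, 0.24],
    [1, 0.05, -0.24, -0.026, 0.3],
    [1, 0.06, -0.31, -0.026, 0.36],
    [1, 0.07, -0.38, -0.026, 0.4],
    [1, 0.08, -0.45, -0.026, 0.4],
    [1, 0.09, -0.52, -0.026, 0.4]
  ]
}}

```text
time_s: 18.87
ee_pos: [358.7, 64.3, 209.3]
ee_rot: [179.7, 0.4, 174.4]
force: [0.6, -0.4, -2.9]
gripper_width: 60.0
```

Request:
{"method": "arm_command", "body": {
  "targets": [
    [1, 0, -0.06, 0, 0],
    [1, 0.0, -0.13, 0, 0],
    [1, 0, -0.2, 0, 0],
    [1, 0, -0.27, 0, 0],
    [1, 0, -0.33, 0, 0],
    [1, 0, -0.36, 0, 0],
    [1, 0, -0.36, 0, 0]
  ]
}}

```text
time_s: 19.45
ee_pos: [340.0, -117.0, 206.6]
ee_rot: [179.7, 0.2, 174.2]
force: [-0.1, 0.4, -1.7]
gripper_width: 60.0
```

```bash
python3 -c "
from h import *
go(560,-216,210,174.5)
snap('wrist','w11.png')"
```

```text
t 19.45 pos [ 340.  -117.   206.6] rot [179.7   0.2 174.2] F [-0.1  0.4 -1.7] w 60.0
  mm [-228.9  -76.1   -3.2] share [-0.4578 -0.1523 -0.0064] turn -0.0073 deg 0.3
```

View pics/w11.png

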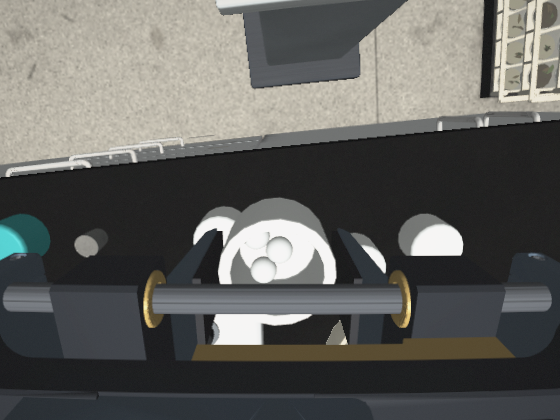

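Request:
{"method": "arm_command", "body": {
  "targets": [
    [1, -0.02, -0.06, 0, 0],
    [1, -0.05, -0.13, 0, 0],
    [1, -0.1, -0.152, 0, 0],
    [1, -0.17, -0.152, 0, 0],
    [1, -0.24, -0.152, 0, 0],
    [1, -0.31, -0.152, 0, 0],
    [1, -0.38, -0.152, 0, 0],
    [1, -0.44, -0.152, 0, 0]
  ]
}}

```text
time_s: 20.17
ee_pos: [553.5, -211.2, 205.0]
ee_rot: [179.5, 0.0, 174.3]
force: [-0.4, 0.4, -1.1]
gripper_width: 60.2
```

```bash
python3 -c "
from h import *
go(602,-217,200,174.5)
snap('wrist','w12.png')"
```

```text
t 20.17 pos [ 553.5 -211.2  205. ] rot [179.5   0.  174.3] F [-0.4  0.4 -1.1] w 60.2
  mm [-48.9  -1.    5. ] share [-0.0977 -0.002   0.01  ] turn -0.0041 deg 0.2
```

View pics/w12.png

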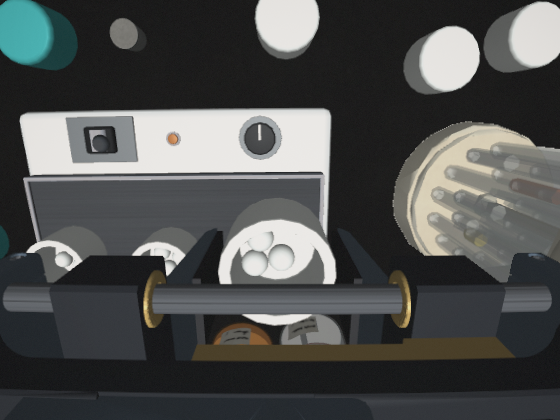

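```bash
python3 -c "
from h import *
c=cam('wrist');r=ray(c,[(324,175),(27,178)],67.5);print(r);d=r[0]-r[1];print(np.linalg.norm(d),np.degrees(np.arctan2(-d[0],d[1])))
o=ray(c,[(330,109),(23,116)],50);print(o);d=o[0]-o[1];print(np.linalg.norm(d),np.degrees(np.arctan2(-d[0],d[1])))
print('knob',ray(c,[(260,138)],55),'togg',ray(c,[(100,140)],95))
for q,z in [((287,20),45),((449,58),45),((541,38),45)]: print('cov',ray(c,[q],z))
"
```

```text
[[ 542.74314674 -164.21137876   67.5       ]
 [ 516.38351257 -450.08616196   67.5       ]]
287.08748141165347 -5.268171038154746
[[ 482.94256727 -152.27761882   50.        ]
 [ 458.10759877 -449.54570139   50.        ]]
298.3036851588011 -4.775629276634723
knob [[ 503.21076222 -221.5921449    55.        ]] togg [[ 488.16502223 -354.71610473   95.        ]]
cov [[ 400.94920152 -185.93288801   45.        ]]
cov [[446.4726856  -35.86660258  45.        ]]
cov [[435.02027117  53.79558177  45.        ]]
```

Request:
{"method": "arm_command", "body": {
  "targets": [
    [1, -0.06, -0.002, 0.01, 0],
    [1, -0.094, -0.002, 0.01, 0],
    [1, -0.094, -0.002, 0.01, 0],
    [1, -0.094, -0.002, 0.01, 0],
    [1, -0.094, -0.002, 0.01, 0],
    [1, -0.094, -0.002, 0.01, 0]
  ]
}}

```text
time_s: 20.72
ee_pos: [605.0, -216.6, 199.5]
ee_rot: [179.5, 0.3, 174.4]
force: [-1.1, 0.8, -2.0]
gripper_width: 60.0
```

```bash
python3 -c "
from h import *
go(602,-217,200,174.5)
snap('wrist','w13.png');go(602,-217,200,174.5)
snap('top','t13.png')
"
```

```text
t 20.72 pos [ 605.  -216.6  199.5] rot [179.5   0.3 174.4] F [-1.1  0.8 -2. ] w 60.0
  mm [ 3.  -0.7 -0.5] share [ 0.006  -0.0013 -0.001 ] turn -0.0025 deg 0.1
t 20.77 pos [ 605.1 -216.9  199.9] rot [179.5   0.4 174.4] F [ 0.5  1.1 -1.9] w 60.0
  mm [ 3.1 -0.4 -0.2] share [ 0.0062 -0.0008 -0.0003] turn -0.0029 deg 0.1
```

View pics/w13.png

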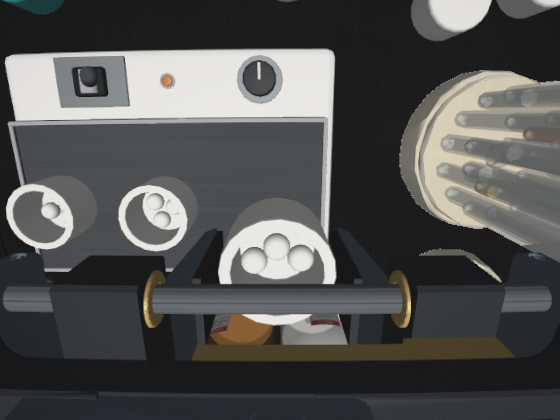

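```bash
python3 -c "
from h import *
c=cam('wrist');r=ray(c,[(327.5,119),(10,123)],67.5);print(r);d=r[0]-r[1];print(np.linalg.norm(d),np.degrees(np.arctan2(-d[0],d[1])))
a=ray(c,[(153,218),(40,217)],105);print(a)
C=(r[0]+r[1])/2+75*np.array([.9955,-.095,0]);print('C',C); q=C+100*np.array([.095,.9955,0]);print(q)
over('w13.png',c,[(*x[:2],105,30) for x in a]+[(*x[:2],105,23.5) for x in a]+[(q[0],q[1],60,30)],'w13o.png',(0,50,360,290),2.2)
over('t13.png',cam('top'),[(*x[:2],105,30) for x in a]+[(q[0],q[1],60,30)],'t13o.png',(290,150,420,250),6)
"
```

```text
[[ 537.24881145 -163.81804848   67.5       ]
 [ 510.23988855 -452.6214543    67.5       ]]
290.06359497963064 -5.342767131194498
[[ 602.89463566 -322.66364715  105.        ]
 [ 592.16497194 -421.11110769  105.        ]]
C [ 598.40685    -315.34475139   67.5       ]
[ 607.90685    -215.79475139   67.5       ]
```

View pics/w13o.png

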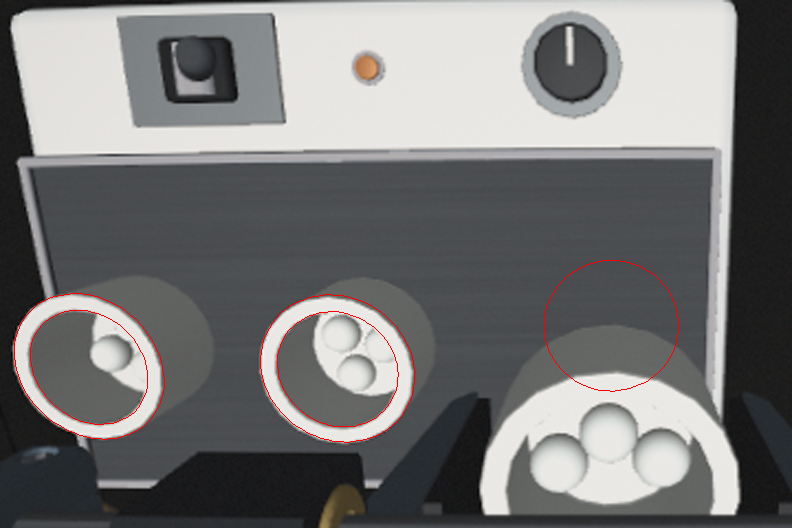

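View pics/t13o.png

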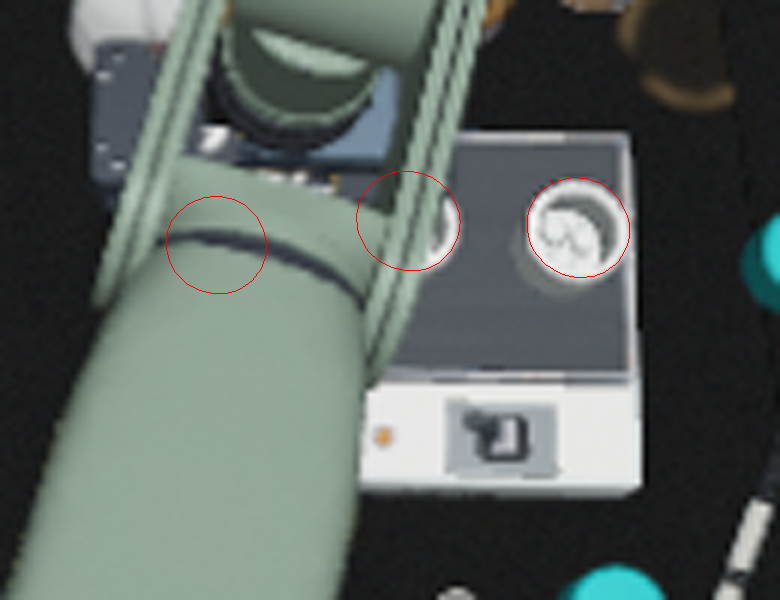

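Request:
{"method": "arm_command", "body": {
  "targets": [
    [1, 0, 0, 0.04, 0],
    [1, 0, 0, 0.09, 0],
    [1, 0, 0, 0.14, 0],
    [1, 0, 0, 0.18, 0],
    [1, 0, 0, 0.21, 0],
    [1, 0, 0, 0.212, 0],
    [1, 0, 0, 0.212, 0]
  ]
}}

```text
time_s: 21.4
ee_pos: [605.4, -216.3, 93.8]
ee_rot: [179.5, 0.3, 174.3]
force: [0.0, -0.0, -1.9]
gripper_width: 59.6
```

Request:
{"method": "arm_command", "body": {
  "targets": [
    [1, 0, 0, 0.004, 0],
    [1, 0, 0, 0.008, 0],
    [1, 0, 0, 0.008, 0]
  ]
}}

```text
time_s: 21.65
ee_pos: [605.7, -216.4, 90.8]
ee_rot: [179.5, 0.4, 174.3]
force: [-0.2, -0.3, -2.2]
gripper_width: 60.0
```

Request:
{"method": "arm_command", "body": {
  "targets": [
    [1, 0, 0, 0.006, 0],
    [1, 0, 0, 0.01, 0],
    [1, 0, 0, 0.012, 0],
    [1, 0, 0, 0.012, 0]
  ]
}}

```text
time_s: 21.98
ee_pos: [605.6, -216.3, 84.5]
ee_rot: [179.5, 0.4, 174.3]
force: [-0.5, 0.4, -2.4]
gripper_width: 59.8
```

```bash
python3 -c "
from h import *
go(602,-217,200,174.5)
snap('wrist','w14.png');snap('scene','s14.png')
b=cv2.imread('pics/s14.png')
cv2.imwrite('pics/s14c.png',cv2.resize(b[200:330,280:420],None,fx=4,fy=4,interpolation=cv2.INTER_CUBIC))
"
```

```text
t 21.98 pos [ 605.6 -216.3   84.5] rot [179.5   0.4 174.3] F [-0.5  0.4 -2.4] w 59.8
  mm [ 2.700e+00 -1.000e-01 -1.155e+02] share [ 5.50e-03 -1.00e-04 -2.31e-01] turn -0.0038 deg 0.2
```

View pics/s14c.png

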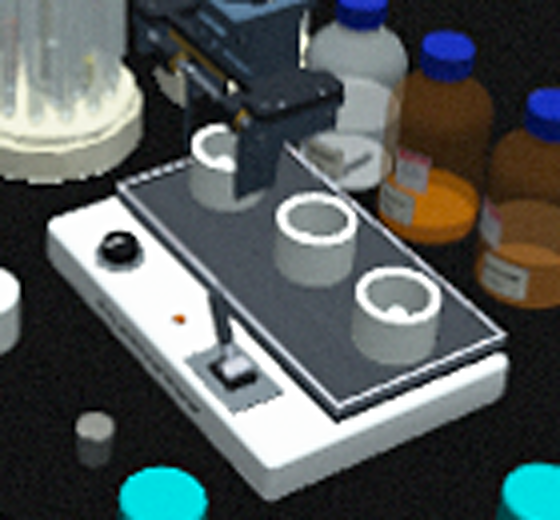

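Close to touching; continue down slowly.

Request:
{"method": "arm_command", "body": {
  "targets": [
    [1, 0, 0, 0.003, 0],
    [1, 0, 0, 0.006, 0],
    [1, 0, 0, 0.006, 0]
  ]
}}

```text
time_s: 22.33
ee_pos: [606.0, -216.3, 82.6]
ee_rot: [179.5, 0.5, 174.3]
force: [-1.5, 0.6, 3.0]
gripper_width: 60.2
```

Request:
{"method": "arm_command", "body": {
  "targets": [
    [0.15, 0, 0, 0, 0],
    [0.15, 0, 0, 0, 0],
    [0.15, 0, 0, 0, 0],
    [0.15, 0, 0, 0, 0],
    [0.15, 0, 0, -0.05, 0],
    [0.15, 0, 0, -0.12, 0],
    [0.15, 0, 0, -0.2, 0],
    [0.15, 0, 0, -0.28, 0]
  ]
}}

```text
time_s: 23.0
ee_pos: [604.2, -217.2, 223.5]
ee_rot: [179.5, 0.4, 174.3]
force: [1.1, 0.4, -0.1]
gripper_width: 77.8
```

Request:
{"method": "arm_command", "body": {
  "targets": [
    [0.15, 0.1, 0, 0, 0],
    [0.15, 0.15, 0, 0, 0],
    [0.15, 0.15, 0, 0, 0],
    [0.15, 0.15, 0, 0, 0],
    [0.15, 0.15, 0, 0, 0],
    [0.15, 0.15, 0, 0, 0]
  ]
}}

```text
time_s: 23.5
ee_pos: [530.7, -210.1, 222.9]
ee_rot: [179.5, 0.4, 174.3]
force: [0.0, 0.1, 0.1]
gripper_width: 77.6
```

```bash
python3 -c "
from h import *
go(435,53,200,174.5)
snap('wrist','w15.png');c=cam('wrist');go(435,53,200,174.5)
"
```

```text
t 23.5 pos [ 530.7 -210.1  222.9] rot [179.5   0.4 174.3] F [0.  0.1 0.1] w 77.6
  mm [121.4 252.2  24.2] share [0.2428 0.5043 0.0484] turn -0.0035 deg 0.2
t 23.55 pos [ 530.7 -210.   222.7] rot [179.5   0.4 174.4] F [0.6 0.3 0.3] w 77.6
  mm [121.3 252.1  24.1] share [0.2426 0.5043 0.0482] turn -0.0033 deg 0.1
```

View pics/w15.png

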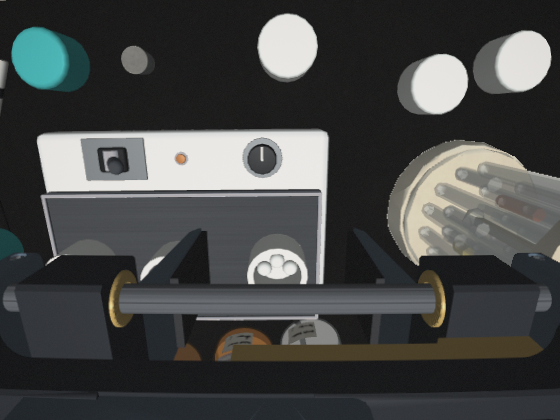

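```bash
python3 -c "
from h import *
c=cam('wrist')
a=ray(c,[(287,46.5),(434,85),(514,60)],45);print(a)
over('w15.png',c,[(*x[:2],45,26.5) for x in a],'w15o.png',(230,0,560,180),2.4)
go(a[0][0],a[0][1],150,174.5)
print(ray(c,[(277,275)],105))
"
```

```text
[[ 391.31711264 -184.93063969   45.        ]
 [ 440.38031969  -39.15161226   45.        ]
 [ 422.72590567   43.40275953   45.        ]]
t 23.55 pos [ 530.7 -210.   222.7] rot [179.5   0.4 174.4] F [0.6 0.3 0.3] w 77.6
  mm [141.7  10.6  71.8] share [0.2834 0.0212 0.1437] turn -0.0033 deg 0.1
[[ 604.34814409 -216.27217731  105.        ]]
```

View pics/w15o.png

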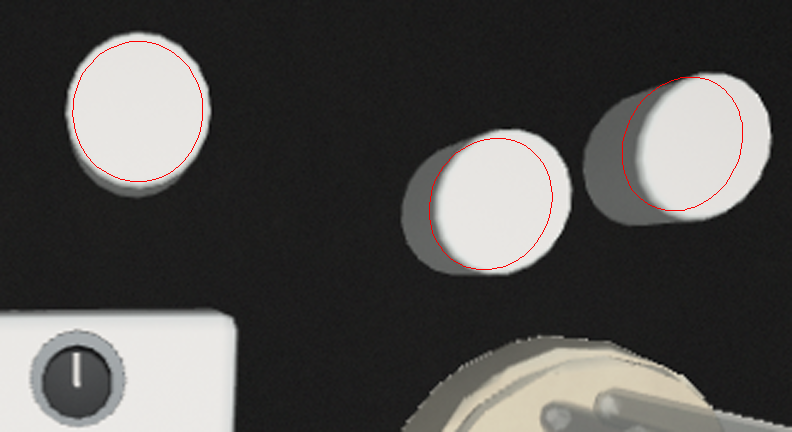

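Request:
{"method": "arm_command", "body": {
  "targets": [
    [0, 0.07, 0.02, 0.03, 0],
    [0, 0.14, 0.02, 0.06, 0],
    [0, 0.21, 0.021, 0.1, 0],
    [0, 0.27, 0.021, 0.144, 0],
    [0, 0.283, 0.021, 0.144, 0],
    [0, 0.283, 0.021, 0.144, 0],
    [0, 0.283, 0.021, 0.144, 0],
    [0, 0.283, 0.021, 0.144, 0]
  ]
}}

```text
time_s: 24.22
ee_pos: [394.3, -186.1, 150.9]
ee_rot: [179.6, 0.6, 174.4]
force: [-0.5, -0.7, 0.1]
gripper_width: 91.1
```

```bash
python3 -c "
from h import *
snap('wrist','w16.png')
go(391.3,-185,13,174.5)
c=cam('wrist')
over('w16.png',c,[(391.3,-185,45,26.5),(391.3,-185,45,30)],'w16o.png',(180,100,380,300),3)
"
```

```text
t 24.27 pos [ 394.1 -186.   150.8] rot [179.6   0.6 174.4] F [ 0.   0.1 -0.1] w 91.1
  mm [  4.2  -0.3 137.8] share [ 0.0085 -0.0006  0.2755] turn -0.0028 deg 0.1
```

View pics/w16o.png

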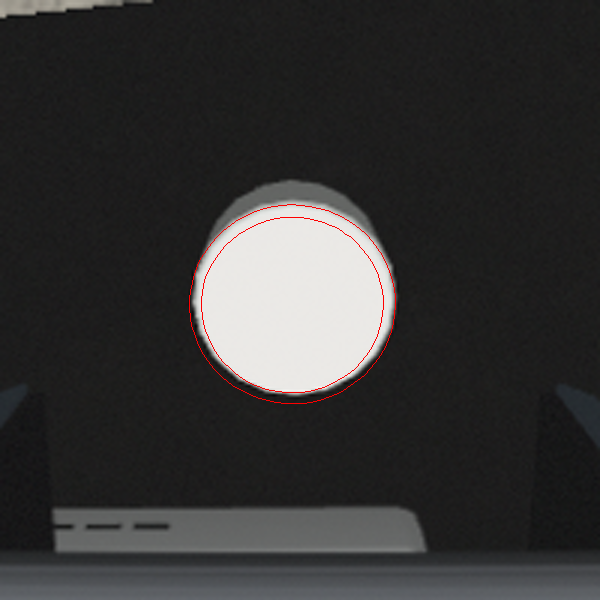

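Request:
{"method": "arm_command", "body": {
  "targets": [
    [0, 0.01, 0.001, 0.07, 0],
    [0, 0.01, 0.001, 0.14, 0],
    [0, 0.01, 0.001, 0.2, 0],
    [0, 0.01, 0.001, 0.25, 0],
    [0, 0.01, 0.001, 0.274, 0],
    [0, 0.01, 0.001, 0.274, 0],
    [0, 0.01, 0.001, 0.274, 0],
    [1, 0.01, 0.001, 0.274, 0]
  ],
  "squeeze": 30
}}

```text
time_s: 24.93
ee_pos: [392.4, -184.9, 14.7]
ee_rot: [179.6, 0.7, 174.4]
force: [0.1, -0.3, 0.7]
gripper_width: 87.0
```

Request:
{"method": "arm_command", "body": {
  "targets": [
    [1, 0, 0, 0, 0],
    [1, 0, 0, 0, 0],
    [1, 0, 0, 0, 0],
    [1, 0, 0, 0, 0],
    [1, 0, 0, 0, 0]
  ]
}}

```text
time_s: 25.35
ee_pos: [392.7, -184.9, 15.3]
ee_rot: [179.6, 0.8, 174.4]
force: [0.4, 0.6, 4.7]
gripper_width: 58.5
```

Request:
{"method": "arm_command", "body": {
  "targets": [
    [1, 0, 0, -0.06, 0],
    [1, 0, 0, -0.14, 0],
    [1, 0, 0, -0.22, 0],
    [1, 0, 0, -0.3, 0],
    [1, 0, 0, -0.37, 0],
    [1, 0, 0, -0.37, 0],
    [1, 0, 0, -0.37, 0],
    [1, 0, 0, -0.37, 0]
  ]
}}

```text
time_s: 26.02
ee_pos: [389.1, -185.4, 199.1]
ee_rot: [179.6, 0.7, 174.4]
force: [-0.5, -1.4, -2.4]
gripper_width: 58.1
```

```bash
python3 -c "
from h import *
snap('wrist','w17.png');snap('top','t17.png')
go(604.3,-216.3,200,174.5)
c=cam('wrist');s=env.state();R=Ro.from_euler('xyz',s['ee_rot'],degrees=True).as_matrix()
p=s['ee_pos']+R@np.array([0,0,-30]);print(p)
over('w17.png',c,[(*p,26.5),(*p,30)],'w17o.png',(180,150,380,350),3)
"
```

```text
t 26.12 pos [ 388.8 -185.2  198.3] rot [179.5   0.5 174.4] F [ 0.1 -0.7 -1.2] w 58.4
  mm [-2.175e+02 -9.900e+00  2.000e-01] share [-0.4351 -0.0198  0.0005] turn -0.0023 deg 0.1
[ 388.47519882 -185.40340837  228.26752561]
```

View pics/w17o.png

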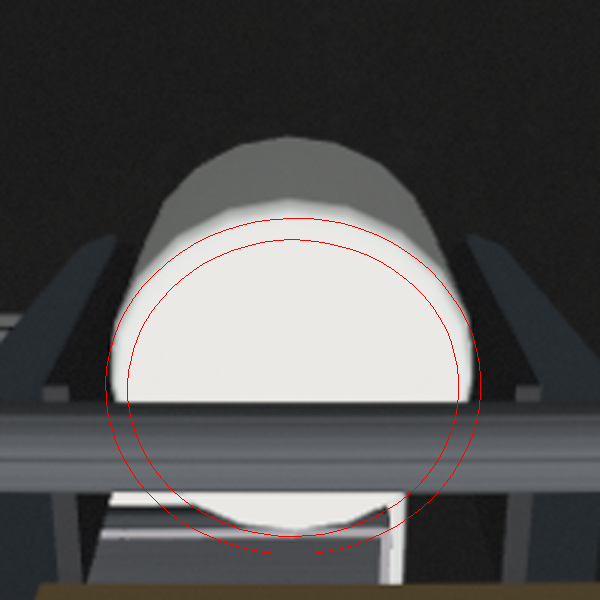

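View pics/t17.png

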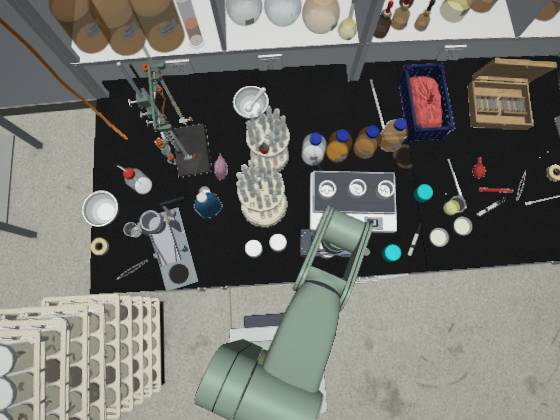

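```bash
cat >> h.py <<'E'
def held(f,dx,dy,h,out,r=30):
    c=cam('wrist');s=env.state();R=Ro.from_euler('xyz',s['ee_rot'],degrees=True).as_matrix()
    im=[]
    p=s['ee_pos']+R@np.array([dx,dy,-h]); over(f,c,[(*p,r)],out,(180,150,380,350),3)
E
python3 -c "
from h import *
held('w17.png',3,-0.5,26.5,'w17p.png')
"
```

```text
(no output)
```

View pics/w17p.png

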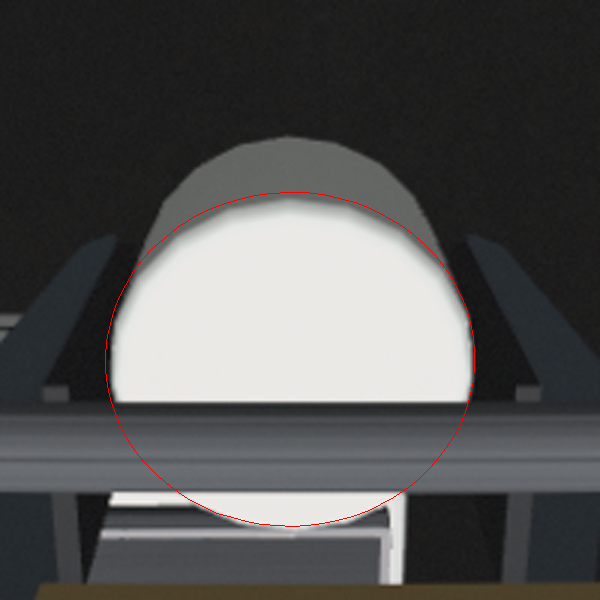

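```bash
python3 -c "
from h import *
go(607,-216.5,190,174.5)"
```

```text
t 26.12 pos [ 388.8 -185.2  198.3] rot [179.5   0.5 174.4] F [ 0.1 -0.7 -1.2] w 58.4
  mm [-220.1   -9.9   10.3] share [-0.4403 -0.0199  0.0205] turn -0.0023 deg 0.1
```

Request:
{"method": "arm_command", "body": {
  "targets": [
    [1, -0.06, -0.005, 0, 0],
    [1, -0.13, -0.01, 0, 0],
    [1, -0.2, -0.015, 0, 0],
    [1, -0.27, -0.02, 0.01, 0],
    [1, -0.34, -0.02, 0.02, 0],
    [1, -0.4, -0.02, 0.02, 0],
    [1, -0.44, -0.02, 0.02, 0],
    [1, -0.44, -0.02, 0.02, 0]
  ]
}}

```text
time_s: 26.78
ee_pos: [609.9, -216.5, 186.5]
ee_rot: [179.5, 0.4, 174.5]
force: [0.2, -0.0, -1.4]
gripper_width: 58.3
```

Request:
{"method": "arm_command", "body": {
  "targets": [
    [1, 0, 0, 0, 0],
    [1, 0, 0, 0, 0],
    [1, 0, 0, 0, 0]
  ]
}}

```text
time_s: 27.03
ee_pos: [608.6, -216.2, 185.1]
ee_rot: [179.4, 0.2, 174.4]
force: [-0.2, 0.0, -0.9]
gripper_width: 58.4
```

```bash
python3 -c "
from h import *
snap('wrist','w18.png')
go(607,-216.5,190,174.5)
c=cam('wrist');a=[(602.9,-322.7),(592.2,-421.1),(604.5,-216.3)]
over('w18.png',c,[(x,y,105,30) for x,y in a],'w18o.png',(0,80,360,320),2.2)
"
```

```text
t 27.08 pos [ 608.7 -216.3  185.8] rot [179.4   0.3 174.4] F [-0.4  0.7 -1.4] w 58.2
  mm [ 1.7 -0.3 -4.2] share [ 0.0034 -0.0006 -0.0084] turn -0.0013 deg 0.1
```

View pics/w18o.png

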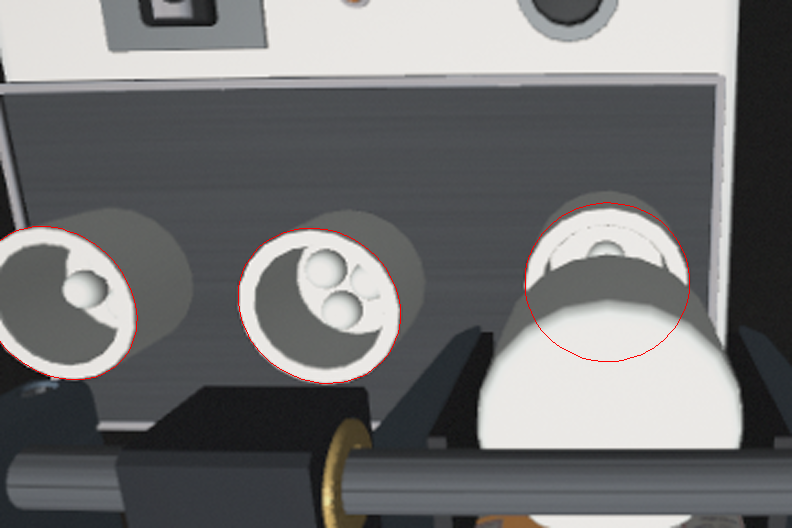

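Request:
{"method": "arm_command", "body": {
  "targets": [
    [1, 0, 0, 0.03, 0],
    [1, 0, 0, 0.06, 0],
    [1, 0, 0, 0.09, 0],
    [1, 0, 0, 0.11, 0],
    [1, 0, 0, 0.114, 0],
    [1, 0, 0, 0.114, 0],
    [1, 0, 0, 0.114, 0]
  ]
}}

```text
time_s: 27.67
ee_pos: [609.4, -216.0, 129.7]
ee_rot: [179.5, 0.4, 174.4]
force: [-0.4, -0.7, -0.9]
gripper_width: 58.7
```

```bash
python3 -c "
from h import *
snap('wrist','w19.png')
go(608.5,-216.3,120,174.5)
c=cam('wrist');s=env.state();R=Ro.from_euler('xyz',s['ee_rot'],degrees=True).as_matrix()
p=s['ee_pos']+R@np.array([2.3,0,15.3]);
over('w19.png',c,[(606.2,-216.2,105,30),(*p,30)],'w19o.png',(130,120,430,340),2.6)
"
```

```text
t 27.72 pos [ 609.6 -216.1  130. ] rot [179.5   0.4 174.4] F [-0.8 -0.2 -2.6] w 58.6
  mm [ 1.2 -0.4 10. ] share [ 0.0023 -0.0009  0.02  ] turn -0.0014 deg 0.1
```

View pics/w19o.png

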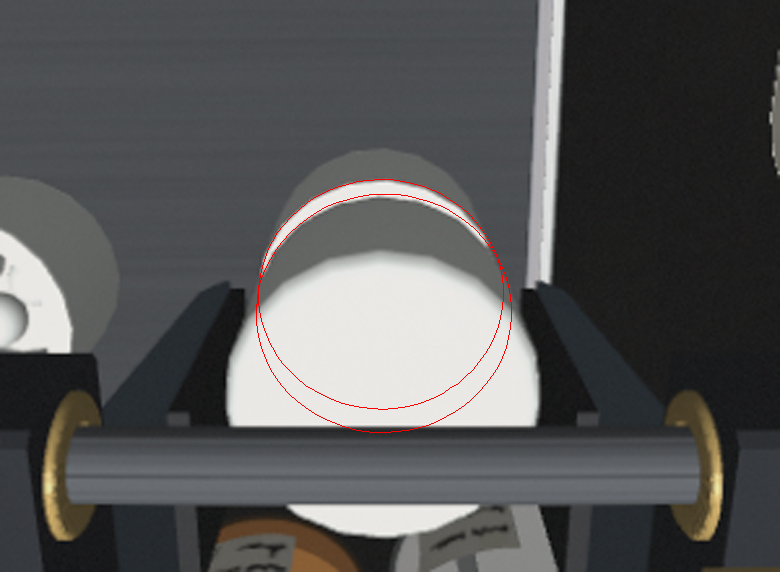

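Request:
{"method": "arm_command", "body": {
  "targets": [
    [1, 0.002, 0, 0.006, 0],
    [1, 0.003, 0, 0.012, 0],
    [1, 0.003, 0, 0.017, 0],
    [1, 0.003, 0, 0.017, 0],
    [1, 0.003, 0, 0.017, 0]
  ]
}}

```text
time_s: 28.13
ee_pos: [608.1, -215.8, 121.3]
ee_rot: [179.5, 0.4, 174.4]
force: [0.6, -0.9, -1.1]
gripper_width: 58.1
```

Request:
{"method": "arm_command", "body": {
  "targets": [
    [1, 0, 0, 0.003, 0],
    [1, 0, 0, 0.004, 0],
    [1, 0, 0, 0.004, 0]
  ]
}}

```text
time_s: 28.38
ee_pos: [608.4, -216.0, 120.4]
ee_rot: [179.5, 0.5, 174.4]
force: [-1.7, 0.6, 4.1]
gripper_width: 58.6
```

Request:
{"method": "arm_command", "body": {
  "targets": [
    [0.3, 0, 0, 0.001, 0],
    [0.2, 0, 0, 0.001, 0],
    [0.15, 0, 0, 0.001, 0],
    [0.15, 0, 0, 0.001, 0],
    [0.15, 0, 0, -0.04, 0],
    [0.15, 0, 0, -0.1, 0],
    [0.15, 0, 0, -0.16, 0],
    [0.15, 0, 0, -0.2, 0]
  ]
}}

```text
time_s: 29.05
ee_pos: [608.3, -217.0, 223.1]
ee_rot: [179.5, 0.6, 174.4]
force: [0.1, -0.0, -0.4]
gripper_width: 77.4
```

Request:
{"method": "arm_command", "body": {
  "targets": [
    [0.15, 0.05, 0, 0, 0],
    [0.15, 0.1, 0, 0, 0],
    [0.15, 0.15, 0, 0, 0],
    [0.15, 0.15, 0, 0, 0],
    [0.15, 0.15, 0, 0, 0],
    [0.15, 0.15, 0, 0, 0]
  ]
}}

```text
time_s: 29.55
ee_pos: [534.4, -210.0, 222.4]
ee_rot: [179.6, 0.7, 174.4]
force: [0.1, 0.1, -0.2]
gripper_width: 77.5
```

```bash
python3 -c "
from h import *
snap('wrist','w20.png');snap('scene','s20.png')
go(400,-40,220,174.5)
b=cv2.imread('pics/s20.png')
cv2.imwrite('pics/s20c.png',cv2.resize(b[200:330,280:420],None,fx=4,fy=4,interpolation=cv2.INTER_CUBIC))
"
```

```text
t 29.65 pos [ 534.7 -210.   222.1] rot [179.6   0.7 174.5] F [ 0.1 -0.3 -0.4] w 77.5
  mm [150.5 156.2   1.5] share [0.301  0.3124 0.003 ] turn -0.0011 deg 0.0
```

View pics/w20.png

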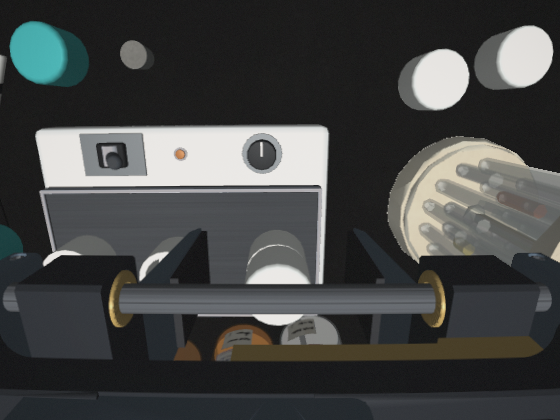

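View pics/s20c.png

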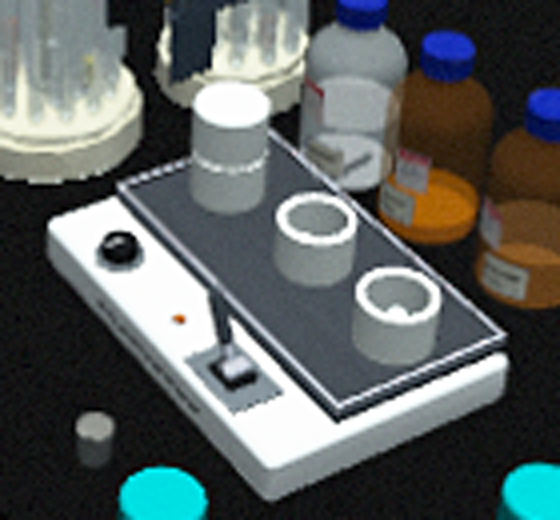

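```bash
python3 -c "
from h import *
c=cam('wrist')
print(ray(c,[(455,138),(390,200),(525,170)],20))
t=cam('top')
print('top front',ray(t,[(262,222)],20), 'uppertop', ray(t,[(258,212)],200))
a=ray(c,[(440,80),(520,57)],45);print(a)
over('w20.png',c,[(*x[:2],45,26.5) for x in a],'w20o.png',(330,0,560,180),3)
"
```

```text
[[503.38925041  -2.43000205  20.        ]
 [569.27549219 -77.08039006  20.        ]
 [548.19218753  84.6875666   20.        ]]
top front [[516.45428739  19.50105088  20.        ]] uppertop [[515.17127869  23.20443788 200.        ]]
[[440.6260799  -34.1162425   45.        ]
 [424.80815135  47.98705545  45.        ]]
```

View pics/w20o.png

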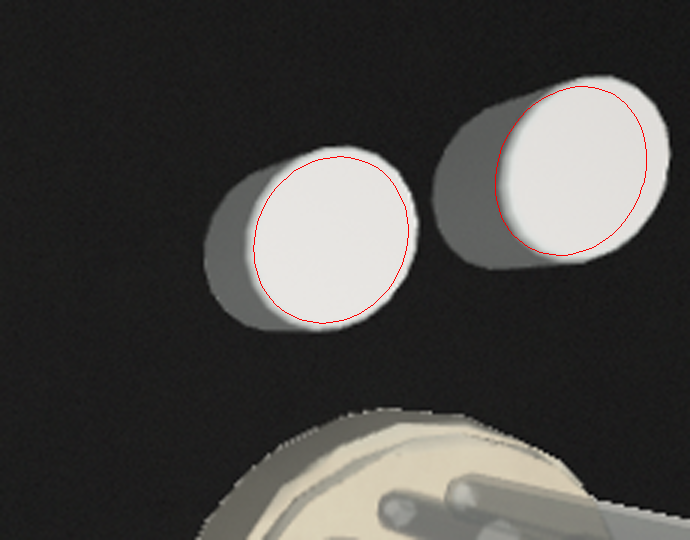

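```bash
python3 -c "
from h import *
go(420,-100,222,174.5)
go(424.5,53,150,155)"
```

```text
t 29.65 pos [ 534.7 -210.   222.1] rot [179.6   0.7 174.5] F [ 0.1 -0.3 -0.4] w 77.5
  mm [124.8  98.4  -0.6] share [ 0.2495  0.1968 -0.0013] turn -0.0011 deg 0.0
t 29.65 pos [ 534.7 -210.   222.1] rot [179.6   0.7 174.5] F [ 0.1 -0.3 -0.4] w 77.5
  mm [135.9 250.6  72.4] share [0.2718 0.5011 0.1449] turn 0.4323 deg -19.5
```

Request:
{"method": "arm_command", "body": {
  "targets": [
    [0, 0.07, 0.02, 0, 0],
    [0, 0.14, 0.05, 0, 0],
    [0, 0.2, 0.1, 0, 0.1],
    [0, 0.26, 0.16, 0, 0.2],
    [0, 0.27, 0.23, 0, 0.3],
    [0, 0.272, 0.31, 0, 0.43],
    [0, 0.272, 0.39, 0.03, 0.43],
    [0, 0.272, 0.46, 0.06, 0.43]
  ]
}}

```text
time_s: 30.32
ee_pos: [423.5, 33.9, 193.4]
ee_rot: [179.2, 0.7, 155.1]
force: [1.6, -0.4, 0.5]
gripper_width: 91.2
```

```bash
python3 -c "
from h import *
go(424.5,53,150,155)"
```

```text
t 30.32 pos [423.5  33.9 193.4] rot [179.2   0.7 155.1] F [ 1.6 -0.4  0.5] w 91.2
  mm [ 7.7 17.2 43.5] share [0.0155 0.0343 0.0871] turn 0.0011 deg -0.1
```

Request:
{"method": "arm_command", "body": {
  "targets": [
    [0, 0.015, 0.034, 0.05, 0],
    [0, 0.015, 0.034, 0.087, 0],
    [0, 0.015, 0.034, 0.087, 0],
    [0, 0.015, 0.034, 0.087, 0],
    [0, 0.015, 0.034, 0.087, 0],
    [0, 0.015, 0.034, 0.087, 0]
  ]
}}

```text
time_s: 30.82
ee_pos: [426.0, 52.3, 151.3]
ee_rot: [179.1, 0.9, 155.0]
force: [-0.1, -0.1, 0.1]
gripper_width: 91.2
```

```bash
python3 -c "
from h import *
snap('wrist','w21.png')
go(424.5,53,13,155)
c=cam('wrist')
over('w21.png',c,[(424.5,53,41.5,30),(440.5,-34,41.5,30)],'w21o.png',(80,60,400,300),2.4)
"
```

```text
t 30.87 pos [425.8  52.2 151.3] rot [179.1   0.9 155. ] F [-0.4  0.2  0.3] w 90.9
  mm [  3.6  -1.9 138.2] share [ 0.0072 -0.0039  0.2764] turn -0.0006 deg 0.0
```

View pics/w21o.png

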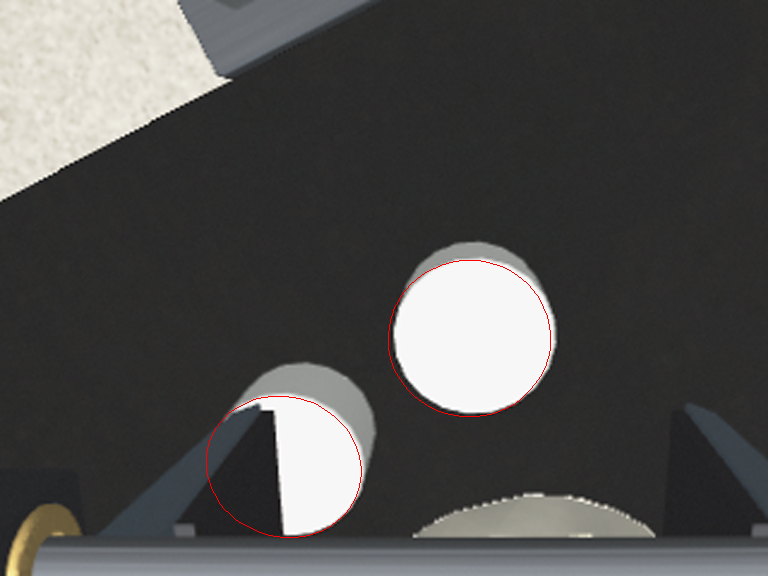

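```bash
python3 -c "
from h import *
go(425.2,54.2,13,146)
"
```

```text
t 30.87 pos [425.8  52.2 151.3] rot [179.1   0.9 155. ] F [-0.4  0.2  0.3] w 90.9
  mm [  3.5  -0.5 138.2] share [ 0.007  -0.0011  0.2765] turn 0.1994 deg -9.0
```

Request:
{"method": "arm_command", "body": {
  "targets": [
    [0.1, 0.005, -0.001, 0.05, 0.1],
    [0.1, 0.007, -0.001, 0.12, 0.2],
    [0.1, 0.007, -0.001, 0.19, 0.2],
    [0.1, 0.007, -0.001, 0.24, 0.2],
    [0.1, 0.007, -0.001, 0.274, 0.2],
    [0.1, 0.007, -0.001, 0.274, 0.2],
    [0.1, 0.007, -0.001, 0.274, 0.2],
    [1, 0.007, -0.001, 0.274, 0.2]
  ]
}}

```text
time_s: 31.53
ee_pos: [426.6, 54.1, 15.6]
ee_rot: [178.9, 0.8, 145.9]
force: [0.8, 0.3, 1.4]
gripper_width: 78.2
```

Request:
{"method": "arm_command", "body": {
  "targets": [
    [1, 0, 0, 0, 0],
    [1, 0, 0, 0, 0],
    [1, 0, 0, 0, 0],
    [1, 0, 0, 0, 0],
    [1, 0, 0, 0, 0]
  ]
}}

```text
time_s: 31.95
ee_pos: [427.6, 54.0, 16.8]
ee_rot: [178.8, 1.0, 146.0]
force: [-0.4, -1.2, 7.5]
gripper_width: 58.7
```

Request:
{"method": "arm_command", "body": {
  "targets": [
    [1, 0, 0, -0.06, 0],
    [1, 0, 0, -0.14, 0],
    [1, 0, 0, -0.22, 0],
    [1, 0, 0, -0.3, 0],
    [1, 0, 0, -0.37, 0],
    [1, 0, 0, -0.37, 0],
    [1, 0, 0, -0.37, 0]
  ]
}}

```text
time_s: 32.53
ee_pos: [423.6, 52.8, 203.6]
ee_rot: [178.7, 1.2, 146.0]
force: [-0.7, 0.5, -2.3]
gripper_width: 58.7
```

```bash
python3 -c "
from h import *
go(420,-150,200,174.5)
"
```

```text
t 32.53 pos [423.6  52.8 203.6] rot [178.7   1.2 146. ] F [-0.7  0.5 -2.3] w 58.7
  mm [-110.4 -170.2    1.9] share [-0.2208 -0.3404  0.0039] turn -0.6341 deg 28.5
```

Request:
{"method": "arm_command", "body": {
  "targets": [
    [1, -0.03, -0.05, 0, -0.1],
    [1, -0.07, -0.11, 0, -0.2],
    [1, -0.11, -0.17, 0, -0.3],
    [1, -0.15, -0.23, 0, -0.4],
    [1, -0.19, -0.29, 0, -0.5],
    [1, -0.22, -0.34, 0, -0.63],
    [1, -0.22, -0.34, 0, -0.63],
    [1, -0.22, -0.34, 0, -0.63]
  ]
}}

```text
time_s: 33.2
ee_pos: [418.3, -150.2, 199.8]
ee_rot: [179.3, 1.4, 174.1]
force: [-0.5, 0.7, -1.1]
gripper_width: 58.4
```

```bash
python3 -c "
from h import *
snap('wrist','w22.png');
go(602.9+2.3,-322.7,200,174.5)
held('w22.png',2.5,0,26,'w22o.png')
"
```

```text
t 33.25 pos [ 418.4 -149.3  200.1] rot [179.3   1.5 174.2] F [-0.5 -0.7 -0.8] w 58.4
  mm [-203.4 -153.6    3.3] share [-0.4067 -0.3072  0.0066] turn -0.0074 deg 0.3
```

View pics/w22o.png

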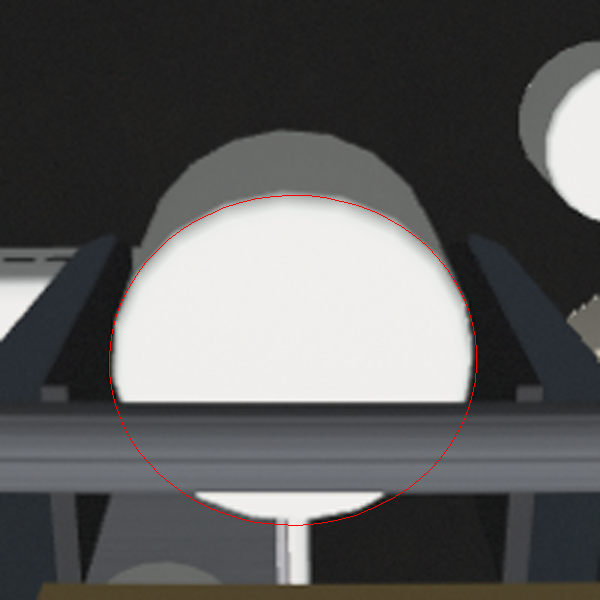

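Request:
{"method": "arm_command", "body": {
  "targets": [
    [1, -0.04, -0.05, 0, 0],
    [1, -0.1, -0.1, 0, 0],
    [1, -0.16, -0.16, 0, 0],
    [1, -0.22, -0.21, 0, 0],
    [1, -0.28, -0.26, 0, 0],
    [1, -0.34, -0.307, 0, 0],
    [1, -0.4, -0.307, 0, 0],
    [1, -0.407, -0.307, 0, 0]
  ]
}}

```text
time_s: 33.92
ee_pos: [609.8, -321.9, 200.6]
ee_rot: [179.2, 1.5, 174.2]
force: [0.9, 0.3, -1.7]
gripper_width: 58.5
```

Request:
{"method": "arm_command", "body": {
  "targets": [
    [1, 0, 0, 0.02, 0],
    [1, 0, 0, 0.02, 0],
    [1, 0, 0, 0.02, 0],
    [1, 0, 0, 0.02, 0]
  ]
}}

```text
time_s: 34.25
ee_pos: [609.0, -320.5, 190.3]
ee_rot: [179.2, 1.4, 174.2]
force: [0.3, 0.1, -1.9]
gripper_width: 58.6
```

```bash
python3 -c "
from h import *
snap('wrist','w23.png')
go(602.9+2.3,-322.7,130,174.5)
c=cam('wrist');a=[(602.9,-322.7),(592.2,-421.1),(606.3,-216.2)]
over('w23.png',c,[(x,y,105,30) for x,y in a],'w23o.png',(100,80,460,320),2.2)
"
```

```text
t 34.3 pos [ 609.3 -321.   191. ] rot [179.2   1.5 174.2] F [-0.2 -0.9 -1.9] w 58.6
  mm [ 5.5 -3.  60.8] share [ 0.0109 -0.006   0.1216] turn -0.006 deg 0.3
```

View pics/w23o.png

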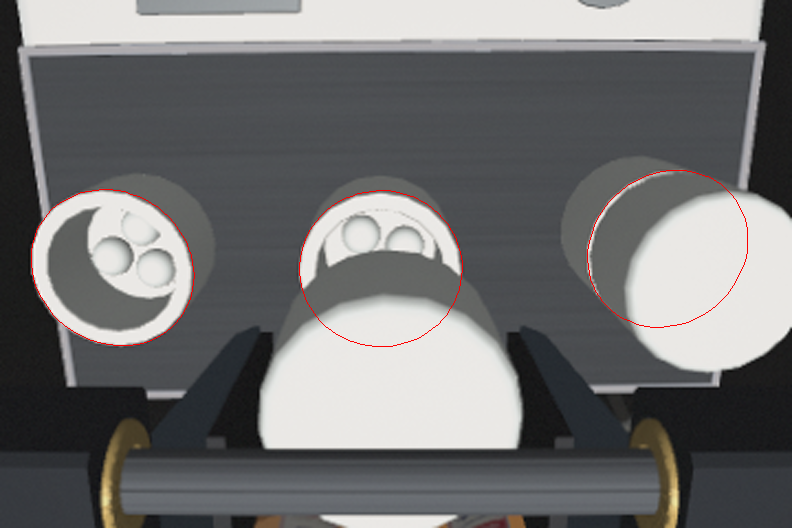

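Request:
{"method": "arm_command", "body": {
  "targets": [
    [1, 0.004, -0.003, 0.03, 0],
    [1, 0.008, -0.006, 0.06, 0],
    [1, 0.011, -0.006, 0.09, 0],
    [1, 0.011, -0.006, 0.115, 0],
    [1, 0.011, -0.006, 0.12, 0],
    [1, 0.011, -0.006, 0.12, 0],
    [1, 0.011, -0.006, 0.12, 0]
  ]
}}

```text
time_s: 34.88
ee_pos: [605.4, -322.9, 132.0]
ee_rot: [179.2, 1.6, 174.2]
force: [-0.3, 0.1, -0.4]
gripper_width: 59.0
```

```bash
python3 -c "
from h import *
snap('wrist','w24.png')
go(605.3,-322.7,122,174.5)
c=cam('wrist');s=env.state();R=Ro.from_euler('xyz',s['ee_rot'],degrees=True).as_matrix()
p=s['ee_pos']+R@np.array([2.5,0,16.3]);print(p)
over('w24.png',c,[(602.9,-322.7,105,30),(*p,30)],'w24o.png',(130,120,430,340),2.6)
"
```

```text
t 34.93 pos [ 605.6 -323.   132.3] rot [179.2   1.6 174.2] F [-0.4  0.  -1.3] w 58.6
  mm [ 0.6  0.2 10.3] share [0.0013 0.0003 0.0206] turn -0.006 deg 0.3
[ 603.61007925 -322.61063105  115.9339932 ]
```

View pics/w24o.png

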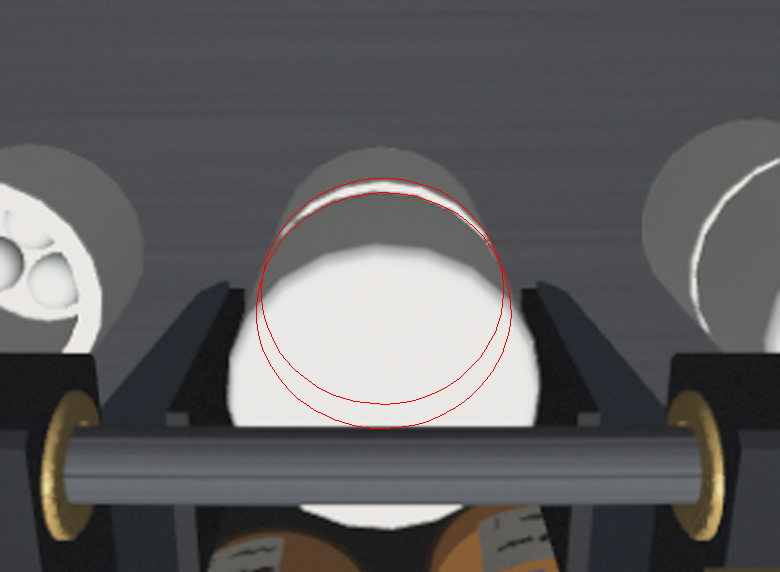

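Request:
{"method": "arm_command", "body": {
  "targets": [
    [1, 0, 0, 0.006, 0],
    [1, 0, 0, 0.012, 0],
    [1, 0, 0, 0.018, 0],
    [1, 0, 0, 0.019, 0],
    [1, 0, 0, 0.019, 0]
  ]
}}

```text
time_s: 35.35
ee_pos: [605.7, -322.8, 122.4]
ee_rot: [179.2, 1.6, 174.2]
force: [0.2, -0.9, -2.0]
gripper_width: 58.8
```

Request:
{"method": "arm_command", "body": {
  "targets": [
    [1, 0, 0, 0.003, 0],
    [1, 0, 0, 0.004, 0],
    [1, 0, 0, 0.004, 0]
  ]
}}

```text
time_s: 35.6
ee_pos: [606.2, -323.0, 122.0]
ee_rot: [179.2, 1.7, 174.2]
force: [-1.2, 0.1, 4.1]
gripper_width: 58.7
```

Request:
{"method": "arm_command", "body": {
  "targets": [
    [1, 0, 0, 0.002, 0],
    [0.3, 0, 0, 0.002, 0],
    [0.15, 0, 0, 0.002, 0],
    [0.15, 0, 0, 0.002, 0],
    [0.15, 0, 0, 0.002, 0],
    [0.15, 0, 0, -0.05, 0],
    [0.15, 0, 0, -0.12, 0],
    [0.15, 0, 0, -0.2, 0]
  ]
}}

```text
time_s: 36.27
ee_pos: [602.1, -323.4, 220.5]
ee_rot: [179.1, 1.4, 174.2]
force: [1.3, -1.1, -0.1]
gripper_width: 77.3
```

Request:
{"method": "arm_command", "body": {
  "targets": [
    [0.15, 0.05, 0, 0, 0],
    [0.15, 0.1, 0, 0, 0],
    [0.15, 0.15, 0, 0, 0],
    [0.15, 0.2, 0.05, 0, 0],
    [0.15, 0.25, 0.1, 0, 0],
    [0.15, 0.3, 0.15, 0, 0],
    [0.15, 0.32, 0.2, 0, 0],
    [0.15, 0.32, 0.25, 0, 0]
  ]
}}

```text
time_s: 36.93
ee_pos: [452.8, -181.6, 218.7]
ee_rot: [179.1, 1.3, 174.1]
force: [-0.1, 0.4, 0.0]
gripper_width: 77.4
```

```bash
python3 -c "
from h import *
snap('scene','s25.png');snap('top','t25.png')
go(440.5,-34,150,180)
b=cv2.imread('pics/s25.png')
cv2.imwrite('pics/s25c.png',cv2.resize(b[200:330,280:420],None,fx=4,fy=4,interpolation=cv2.INTER_CUBIC))
"
```

```text
t 37.03 pos [ 454.9 -180.3  219. ] rot [179.1   1.4 174.4] F [-0.4 -0.5 -0.1] w 77.2
  mm [ 30.4 143.   70.6] share [0.0608 0.286  0.1412] turn -0.125 deg 5.6
```

View pics/s25c.png

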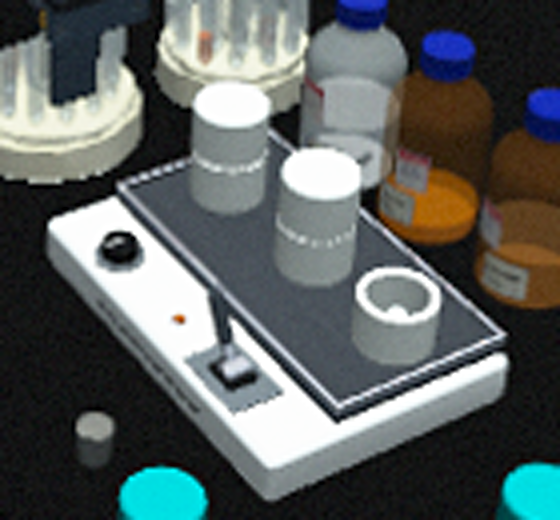

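Request:
{"method": "arm_command", "body": {
  "targets": [
    [0, 0.06, 0.05, 0, -0.12],
    [0, 0.06, 0.12, 0, -0.12],
    [0, 0.06, 0.19, 0.02, -0.12],
    [0, 0.06, 0.26, 0.06, -0.12],
    [0, 0.06, 0.286, 0.1, -0.12],
    [0, 0.06, 0.286, 0.14, -0.12],
    [0, 0.06, 0.286, 0.14, -0.12],
    [0, 0.06, 0.286, 0.14, -0.12]
  ]
}}

```text
time_s: 37.7
ee_pos: [440.8, -34.3, 150.2]
ee_rot: [179.2, 1.4, 179.8]
force: [-0.3, 0.0, -0.3]
gripper_width: 91.4
```

Request:
{"method": "arm_command", "body": {
  "targets": [
    [0, 0, 0, 0, 0],
    [0, 0, 0, 0, 0]
  ]
}}

```text
time_s: 37.87
ee_pos: [441.9, -35.2, 151.3]
ee_rot: [179.2, 1.5, 179.7]
force: [-0.3, -0.6, 0.2]
gripper_width: 91.3
```

```bash
python3 -c "
from h import *
snap('wrist','w26.png')
go(440.5,-34,13,180)
c=cam('wrist')
over('w26.png',c,[(440.5,-34,41.5,30)],'w26o.png',(120,60,440,300),2.4)
"
```

```text
t 37.92 pos [441.9 -35.1 151.3] rot [179.2   1.5 179.7] F [-0.2  0.4 -0.7] w 91.5
  mm [  5.1  -0.7 138.2] share [ 0.0101 -0.0014  0.2764] turn -0.0061 deg 0.3
```

View pics/w26o.png

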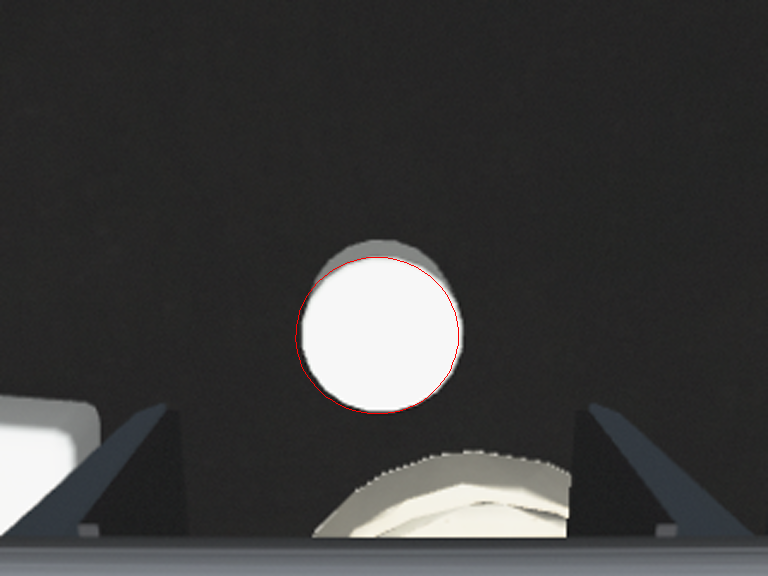

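Request:
{"method": "arm_command", "body": {
  "targets": [
    [0, 0.005, 0.001, 0.07, 0],
    [0, 0.01, 0.002, 0.14, 0],
    [0, 0.01, 0.002, 0.2, 0],
    [0, 0.01, 0.002, 0.25, 0],
    [0, 0.01, 0.002, 0.275, 0],
    [0, 0.01, 0.002, 0.275, 0],
    [0, 0.01, 0.002, 0.275, 0],
    [1, 0.01, 0.002, 0.275, 0]
  ]
}}

```text
time_s: 38.58
ee_pos: [441.9, -32.7, 15.0]
ee_rot: [179.3, 1.7, 179.7]
force: [0.4, -0.0, -0.1]
gripper_width: 87.3
```

Request:
{"method": "arm_command", "body": {
  "targets": [
    [1, 0, 0, 0, 0],
    [1, 0, 0, 0, 0],
    [1, 0, 0, 0, 0],
    [1, 0, 0, 0, 0],
    [1, 0, 0, 0, 0]
  ]
}}

```text
time_s: 39.0
ee_pos: [442.3, -32.6, 15.6]
ee_rot: [179.2, 1.8, 179.7]
force: [-0.8, 1.4, 5.9]
gripper_width: 59.5
```

Request:
{"method": "arm_command", "body": {
  "targets": [
    [1, 0, 0, -0.06, 0],
    [1, 0, 0, -0.14, 0],
    [1, 0, 0, -0.22, 0],
    [1, 0.02, 0, -0.3, 0],
    [1, 0.04, -0.03, -0.4, 0],
    [1, 0.04, -0.08, -0.4, 0],
    [1, 0.04, -0.14, -0.4, 0.06],
    [1, 0.04, -0.2, -0.4, 0.12]
  ]
}}

```text
time_s: 39.67
ee_pos: [415.5, -136.0, 214.9]
ee_rot: [179.1, 1.8, 174.3]
force: [0.2, 0.7, -2.1]
gripper_width: 59.4
```

Request:
{"method": "arm_command", "body": {
  "targets": [
    [1, 0, 0, 0, 0],
    [1, 0, 0, 0, 0],
    [1, 0, 0, 0, 0]
  ]
}}

```text
time_s: 39.92
ee_pos: [414.9, -135.5, 214.3]
ee_rot: [179.1, 1.8, 174.2]
force: [-0.2, -0.8, -2.2]
gripper_width: 59.3
```

```bash
python3 -c "
from h import *
snap('wrist','w27.png');snap('top','t27.png')
go(592.2+2.3,-421.1,200,174.5)
held('w27.png',2.5,0,26,'w27o.png')
over('t27.png',cam('top'),[(592.2,-421.1,105,30)],'t27o.png',(290,150,420,250),6)
"
```

```text
t 40.02 pos [ 415.2 -135.   214.4] rot [179.1   1.8 174.3] F [-0.3 -0.4 -2.4] w 59.4
  mm [-206.2 -267.2   16.6] share [-0.4124 -0.5345  0.0331] turn -0.0039 deg 0.2
```

View pics/w27o.png

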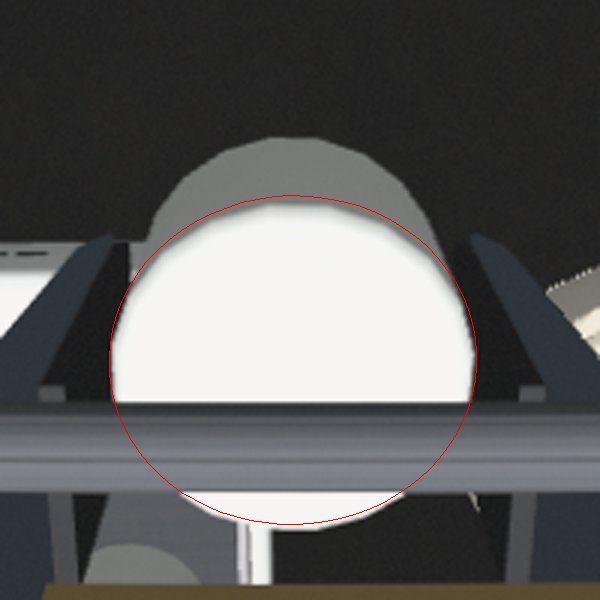

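View pics/t27o.png

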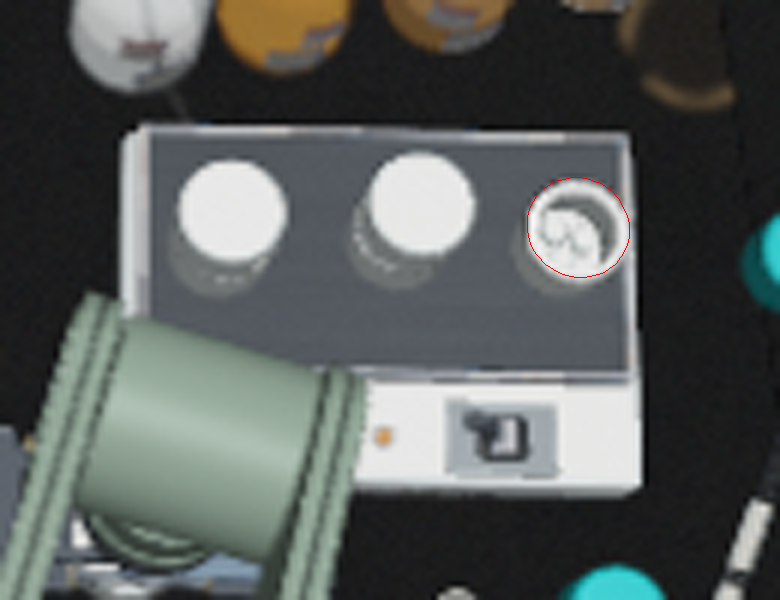

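Request:
{"method": "arm_command", "body": {
  "targets": [
    [1, -0.04, -0.05, 0, 0],
    [1, -0.09, -0.12, 0, 0],
    [1, -0.14, -0.19, 0, 0],
    [1, -0.19, -0.26, 0, 0],
    [1, -0.24, -0.33, 0, 0],
    [1, -0.29, -0.4, 0, 0],
    [1, -0.34, -0.46, 0, 0],
    [1, -0.38, -0.52, 0, 0]
  ]
}}

```text
time_s: 40.68
ee_pos: [580.4, -412.6, 215.4]
ee_rot: [179.0, 1.8, 174.4]
force: [0.8, -0.4, -1.0]
gripper_width: 59.6
```

```bash
python3 -c "
from h import *
go(592.4+1.5,-421.1,190,174.5)
"
```

```text
t 40.68 pos [ 580.4 -412.6  215.4] rot [179.    1.8 174.4] F [ 0.8 -0.4 -1. ] w 59.6
  mm [-13.5  -7.6  25.7] share [-0.0269 -0.0151  0.0514] turn -0.0013 deg 0.1
```

Request:
{"method": "arm_command", "body": {
  "targets": [
    [1, -0.027, -0.015, 0.05, 0],
    [1, -0.027, -0.015, 0.05, 0],
    [1, -0.027, -0.015, 0.05, 0],
    [1, -0.027, -0.015, 0.05, 0],
    [1, -0.027, -0.015, 0.05, 0],
    [1, -0.027, -0.015, 0.05, 0]
  ]
}}

```text
time_s: 41.18
ee_pos: [594.1, -420.2, 192.6]
ee_rot: [179.1, 1.9, 174.5]
force: [-0.7, 0.8, -1.8]
gripper_width: 59.5
```

```bash
python3 -c "
from h import *
snap('wrist','w28.png')
go(592.4+1.5,-421.1,132,174.5)
c=cam('wrist')
over('w28.png',c,[(592.4,-421.1,105,30)],'w28o.png',(130,80,490,320),2.2)
"
```

```text
t 41.23 pos [ 594.  -420.3  192.6] rot [179.1   1.9 174.5] F [-0.1  0.6 -1.9] w 59.2
  mm [ 2.  -1.7 60.5] share [ 0.004  -0.0034  0.121 ] turn -0.0001 deg 0.0
```

View pics/w28o.png

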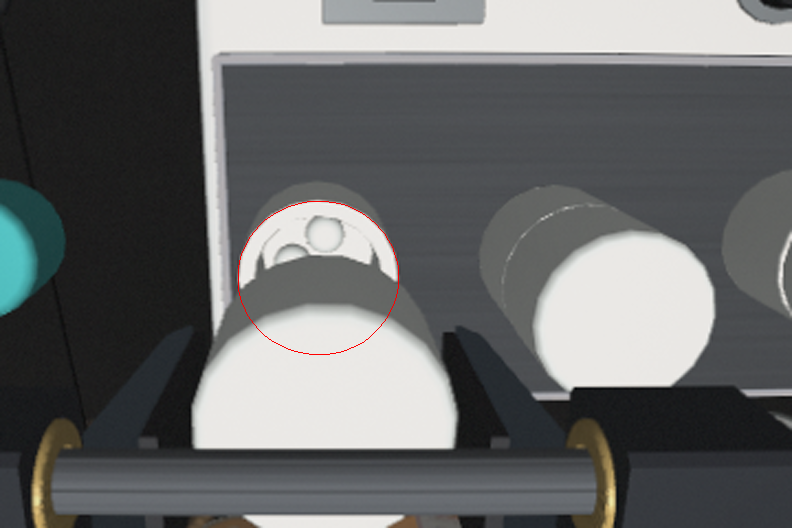

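Request:
{"method": "arm_command", "body": {
  "targets": [
    [1, 0.002, -0.002, 0.03, 0],
    [1, 0.004, -0.003, 0.06, 0],
    [1, 0.004, -0.003, 0.09, 0],
    [1, 0.004, -0.003, 0.115, 0],
    [1, 0.004, -0.003, 0.12, 0],
    [1, 0.004, -0.003, 0.12, 0],
    [1, 0.004, -0.003, 0.12, 0]
  ]
}}

```text
time_s: 41.82
ee_pos: [594.3, -421.0, 133.9]
ee_rot: [179.2, 1.9, 174.5]
force: [-0.1, -1.2, -1.4]
gripper_width: 59.6
```

```bash
python3 -c "
from h import *
snap('wrist','w29.png')
go(593.9,-421.1,122,174.5)
c=cam('wrist');s=env.state();R=Ro.from_euler('xyz',s['ee_rot'],degrees=True).as_matrix()
p=s['ee_pos']+R@np.array([1.5,0,15.6]);print(p)
over('w29.png',c,[(592.4,-421.1,105,30),(*p,30)],'w29o.png',(130,120,430,340),2.6)
"
```

```text
t 41.87 pos [ 594.5 -421.2  134.2] rot [179.2   2.  174.5] F [ 0.3  0.  -1.7] w 59.6
  mm [ 1.  -0.1 12.2] share [ 0.002  -0.0002  0.0244] turn 0.0001 deg -0.0
[ 593.55526523 -420.89556781  118.5701816 ]
```

View pics/w29o.png

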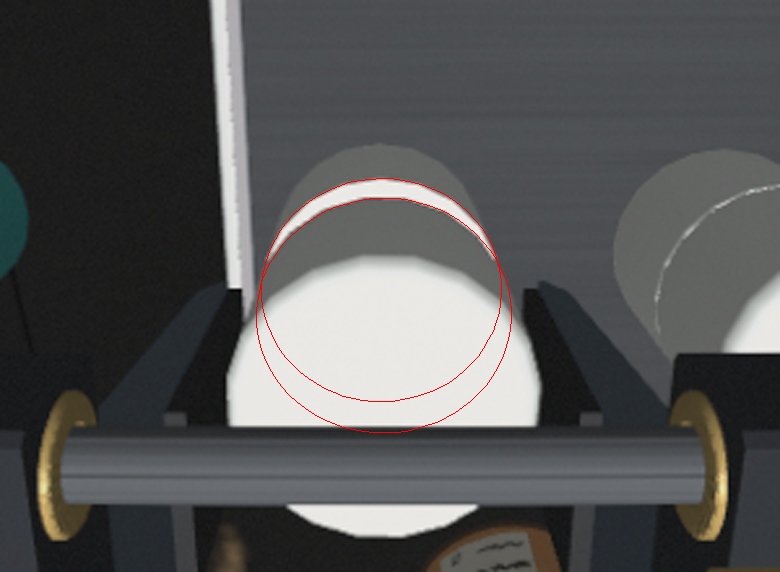

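Request:
{"method": "arm_command", "body": {
  "targets": [
    [1, 0.001, 0, 0.006, 0],
    [1, 0.002, 0, 0.012, 0],
    [1, 0.002, 0, 0.018, 0],
    [1, 0.002, 0, 0.022, 0],
    [1, 0.002, 0, 0.023, 0],
    [1, 0.002, 0, 0.023, 0]
  ]
}}

```text
time_s: 42.37
ee_pos: [593.7, -420.9, 122.2]
ee_rot: [179.2, 1.9, 174.5]
force: [0.3, 0.2, -0.3]
gripper_width: 59.5
```

Request:
{"method": "arm_command", "body": {
  "targets": [
    [1, 0, 0, 0.003, 0],
    [1, 0, 0, 0.004, 0],
    [1, 0, 0, 0.004, 0]
  ]
}}

```text
time_s: 42.62
ee_pos: [594.1, -421.0, 120.7]
ee_rot: [179.2, 2.0, 174.5]
force: [0.0, -0.0, 0.5]
gripper_width: 59.6
```

Request:
{"method": "arm_command", "body": {
  "targets": [
    [1, 0, 0, 0.002, 0],
    [1, 0, 0, 0.004, 0],
    [1, 0, 0, 0.004, 0]
  ]
}}

```text
time_s: 42.87
ee_pos: [594.2, -421.1, 120.7]
ee_rot: [179.2, 2.1, 174.5]
force: [-2.0, 1.1, 6.8]
gripper_width: 59.8
```

Contact. Release, rise, and look at all three stacks.

Request:
{"method": "arm_command", "body": {
  "targets": [
    [1, 0, 0, 0.001, 0],
    [0.3, 0, 0, 0.001, 0],
    [0.15, 0, 0, 0.001, 0],
    [0.15, 0, 0, 0.001, 0],
    [0.15, 0, 0, 0.001, 0],
    [0.15, 0, 0, -0.05, 0],
    [0.15, 0, 0, -0.12, 0],
    [0.15, 0, 0, -0.2, 0]
  ]
}}

```text
time_s: 43.53
ee_pos: [589.6, -421.4, 219.1]
ee_rot: [179.1, 1.8, 174.5]
force: [0.6, -0.8, -0.2]
gripper_width: 77.2
```

Request:
{"method": "arm_command", "body": {
  "targets": [
    [0.15, 0.06, 0.05, 0, 0],
    [0.15, 0.12, 0.1, 0, 0],
    [0.15, 0.2, 0.17, 0, 0],
    [0.15, 0.25, 0.2, 0, 0],
    [0.15, 0.25, 0.2, 0, 0],
    [0.15, 0.25, 0.2, 0, 0],
    [0.15, 0.25, 0.2, 0, 0],
    [0.15, 0.25, 0.2, 0, 0]
  ]
}}

```text
time_s: 44.2
ee_pos: [476.1, -311.0, 217.3]
ee_rot: [179.1, 1.9, 174.5]
force: [-0.1, 0.3, 0.1]
gripper_width: 77.2
```

```bash
python3 -c "
from h import *
print(env.state()['ee_pos'],env.state()['ee_rot'])
snap('wrist','w30.png');snap('scene','s30.png');snap('top','t30.png')
b=cv2.imread('pics/s30.png')
cv2.imwrite('pics/s30c.png',cv2.resize(b[205:330,290:420],None,fx=4.6,fy=4.6,interpolation=cv2.INTER_CUBIC))
b=cv2.imread('pics/t30.png')
cv2.imwrite('pics/t30c.png',cv2.resize(b[150:250,290:420],None,fx=6,fy=6,interpolation=cv2.INTER_CUBIC))
"
```

```text
[ 476.12825209 -311.03447143  217.32447129] [179.13542799   1.90982939 174.49739523]
```

View pics/s30c.png

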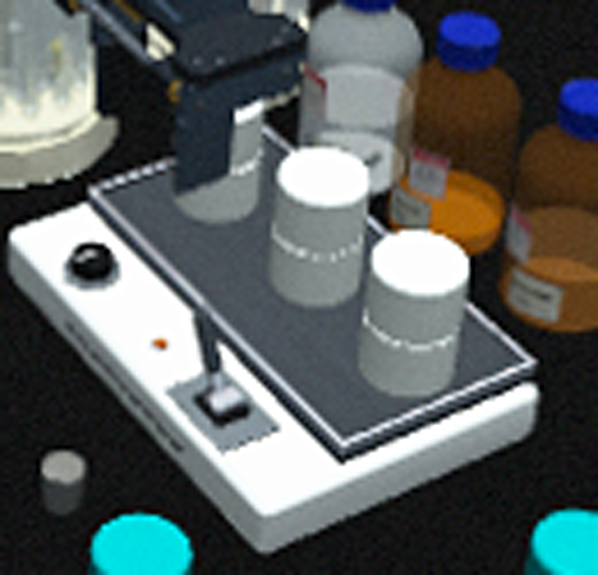

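View pics/t30c.png

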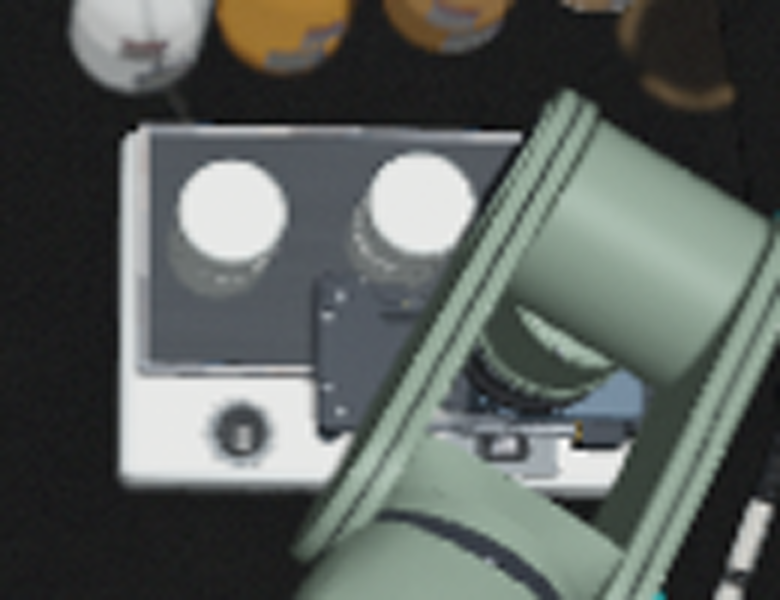

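View pics/w30.png

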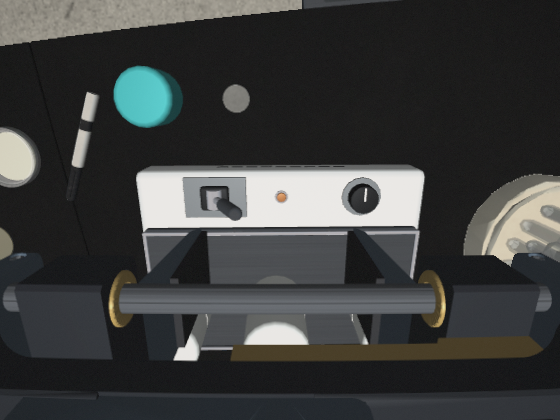

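```bash
python3 -c "
from h import *
c=cam('wrist')
print('tip',ray(c,[(233,210)],103),'base',ray(c,[(213,198)],58), 'knob',ray(c,[(362,196)],55))
print(proj(c,[[504.8,-376.8,56],[507.4,-350.1,105]]))
t=cam('top'); print(ray(t,[(290+480/6,150+425/6)],103)[0])
b=cv2.imread('pics/w30.png')
cv2.imwrite('pics/w30c.png',cv2.resize(b[160:250,140:300],None,fx=4.5,fy=4.5,interpolation=cv2.INTER_CUBIC))
"
```

```text
tip [[ 481.27480792 -349.50423271  103.        ]] base [[ 480.14151391 -375.28848054   58.        ]] knob [[ 494.3284261  -219.98044738   55.        ]]
[[215.46903708 219.8010797 ]
 [235.96211113 237.51886494]]
[ 478.66277488 -352.33253549  103.        ]
```

View pics/w30c.png

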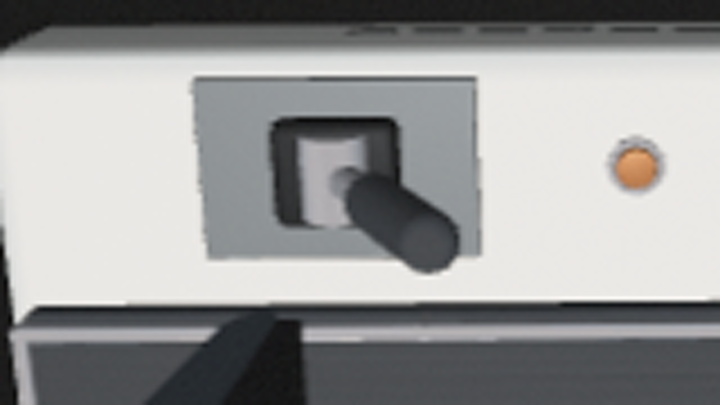

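```bash
python3 -c "
from h import *
go(480.5,-305,90,174.5)"
```

```text
t 44.35 pos [ 475.7 -310.8  216.6] rot [179.1   1.8 174.5] F [0.1 0.4 0.4] w 77.5
  mm [ -0.2   4.2 126.8] share [-0.0003  0.0083  0.2536] turn -0.0001 deg 0.0
```

Request:
{"method": "arm_command", "body": {
  "targets": [
    [1, 0, 0.008, 0, 0],
    [1, 0, 0.008, 0, 0],
    [1, 0, 0.008, 0, 0],
    [1, 0, 0.008, 0, 0],
    [1, 0, 0.008, 0, 0],
    [1, 0, 0.008, 0, 0],
    [1, 0, 0.008, 0, 0],
    [1, 0, 0.008, 0.05, 0]
  ]
}}

```text
time_s: 45.02
ee_pos: [479.5, -308.4, 196.1]
ee_rot: [179.4, 2.4, 174.5]
force: [0.3, -1.1, 0.7]
gripper_width: 27.3
```

Request:
{"method": "arm_command", "body": {
  "targets": [
    [1, 0, 0, 0, 0],
    [1, 0, 0, 0, 0],
    [1, 0, 0, 0, 0],
    [1, 0, 0, 0.04, 0],
    [1, 0, 0, 0.08, 0],
    [1, 0, 0, 0.12, 0],
    [1, 0, 0, 0.12, 0],
    [1, 0, 0, 0.12, 0]
  ]
}}

```text
time_s: 45.68
ee_pos: [482.1, -308.0, 136.5]
ee_rot: [179.4, 2.3, 174.5]
force: [-0.2, 1.3, 0.1]
gripper_width: 0.4
```

```bash
python3 -c "
from h import *
snap('scene','s31.png');snap('top','t31.png');snap('wrist','w31.png')
go(480.5,-366,90,174.5)
b=cv2.imread('pics/s31.png')
cv2.imwrite('pics/s31c.png',cv2.resize(b[205:330,290:420],None,fx=4.6,fy=4.6,interpolation=cv2.INTER_CUBIC))"
```

```text
t 45.83 pos [ 483.1 -308.8  138.1] rot [179.5   2.5 174.5] F [ 0.4 -0.4 -0.6] w 0.4
  mm [ -0.8 -57.7  47.7] share [-0.0016 -0.1153  0.0953] turn -0.0 deg 0.0
```

View pics/s31c.png

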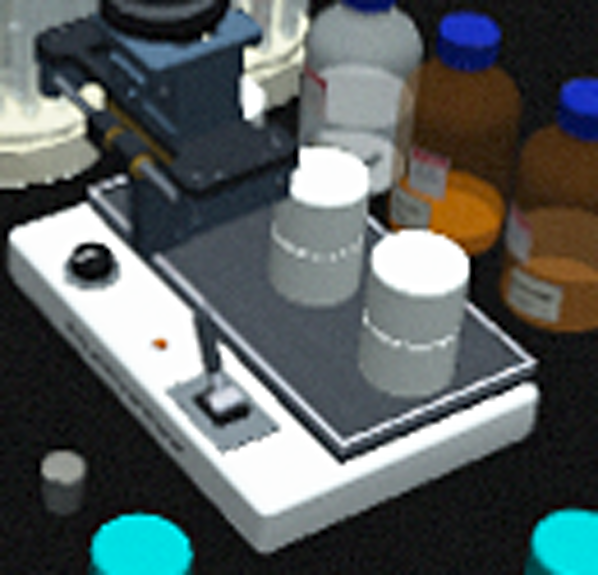

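View pics/w31.png

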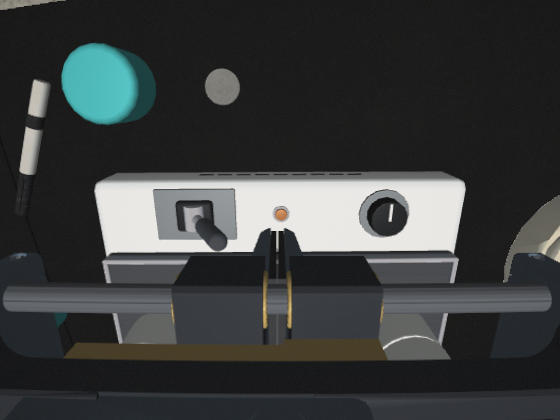

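Request:
{"method": "arm_command", "body": {
  "targets": [
    [1, 0, 0, 0.04, 0],
    [1, 0, 0, 0.08, 0],
    [1, 0, 0, 0.094, 0],
    [1, 0, 0, 0.094, 0],
    [1, 0, -0.02, 0.094, 0],
    [1, 0, -0.04, 0.094, 0],
    [1, 0, -0.055, 0.094, 0],
    [1, 0, -0.065, 0.094, 0]
  ]
}}

```text
time_s: 46.5
ee_pos: [482.6, -342.8, 91.9]
ee_rot: [179.6, 2.6, 174.4]
force: [0.8, 0.7, -0.1]
gripper_width: 0.3
```

```bash
python3 -c "
from h import *
go(480.5,-366,90,174.5)"
```

```text
t 46.5 pos [ 482.6 -342.8   91.9] rot [179.6   2.6 174.4] F [ 0.8  0.7 -0.1] w 0.3
  mm [ -0.1 -23.3   1.8] share [-0.0002 -0.0466  0.0036] turn -0.0011 deg 0.1
```

Request:
{"method": "arm_command", "body": {
  "targets": [
    [1, 0, -0.012, 0.002, 0],
    [1, 0, -0.024, 0.002, 0],
    [1, 0, -0.036, 0.002, 0],
    [1, 0, -0.048, 0.002, 0],
    [1, 0, -0.052, 0.002, 0],
    [1, 0, -0.052, 0.002, 0]
  ]
}}

```text
time_s: 47.0
ee_pos: [480.0, -369.3, 90.6]
ee_rot: [179.6, 2.6, 174.4]
force: [-0.7, 0.0, -0.2]
gripper_width: 0.5
```

```bash
python3 -c "
from h import *
go(480.5,-366,90,174.5);snap('wrist','w32.png')"
```

```text
t 47.0 pos [ 480.  -369.3   90.6] rot [179.6   2.6 174.4] F [-0.7  0.  -0.2] w 0.5
  mm [-0.2  3.3  0.6] share [-0.0004  0.0067  0.0013] turn -0.002 deg 0.1
```

View pics/w32.png

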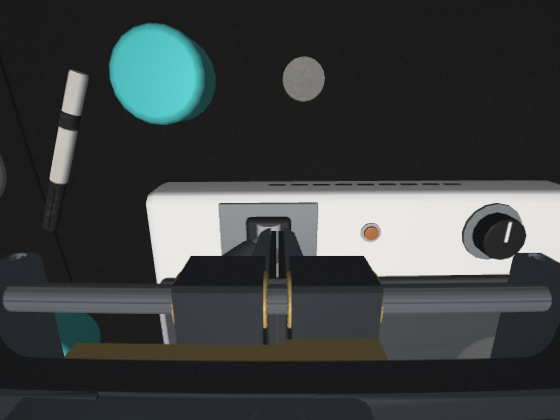

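The stick has dropped to the right. Back off to the left, up and away, then check everything.

Request:
{"method": "arm_command", "body": {
  "targets": [
    [1, 0, 0.03, 0, 0],
    [1, 0, 0.06, 0, 0],
    [1, 0, 0.09, -0.03, 0],
    [1, 0, 0.1, -0.1, 0],
    [1, 0, 0.1, -0.18, 0],
    [1, 0.05, 0.1, -0.25, 0],
    [1, 0.1, 0.15, -0.25, 0],
    [1, 0.15, 0.2, -0.25, 0]
  ]
}}

```text
time_s: 47.72
ee_pos: [409.5, -261.2, 215.0]
ee_rot: [179.7, 2.9, 174.4]
force: [1.1, 1.3, -0.2]
gripper_width: 0.7
```

Request:
{"method": "arm_command", "body": {
  "targets": [
    [1, 0.05, 0.08, 0, 0],
    [1, 0.05, 0.16, 0, 0],
    [1, 0.05, 0.24, 0, 0],
    [1, 0.05, 0.3, 0, 0],
    [1, 0.05, 0.36, 0, 0],
    [1, 0.05, 0.4, 0, 0],
    [1, 0.05, 0.4, 0, 0],
    [1, 0.05, 0.4, 0, 0]
  ]
}}

```text
time_s: 48.38
ee_pos: [403.1, -58.0, 214.8]
ee_rot: [179.7, 2.9, 174.7]
force: [0.6, -0.5, 0.0]
gripper_width: 0.4
```

```bash
python3 -c "
from h import *
s=env.state();print(s['time_s'],s['ee_pos'])
snap('scene','s33.png');snap('top','t33.png')
b=cv2.imread('pics/s33.png')
cv2.imwrite('pics/s33c.png',cv2.resize(b[205:330,290:420],None,fx=4.6,fy=4.6,interpolation=cv2.INTER_CUBIC))
b=cv2.imread('pics/t33.png')
cv2.imwrite('pics/t33c.png',cv2.resize(b[150:250,290:420],None,fx=6,fy=6,interpolation=cv2.INTER_CUBIC))
"
```

```text
48.3833 [403.14026361 -58.00567608 214.83026386]
```

View pics/s33c.png

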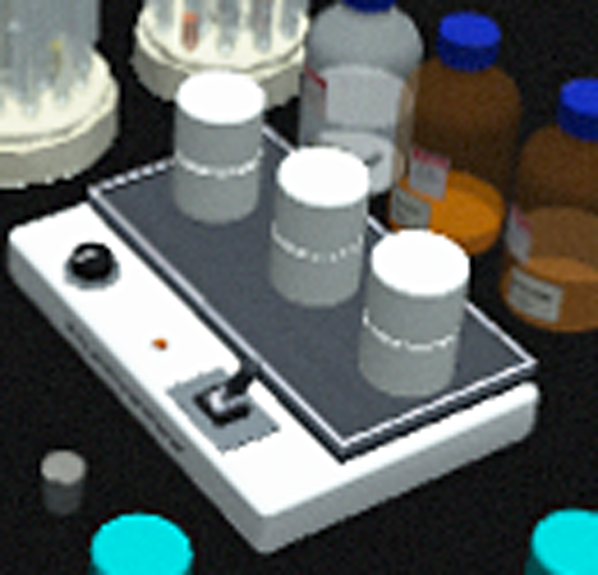

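View pics/t33c.png

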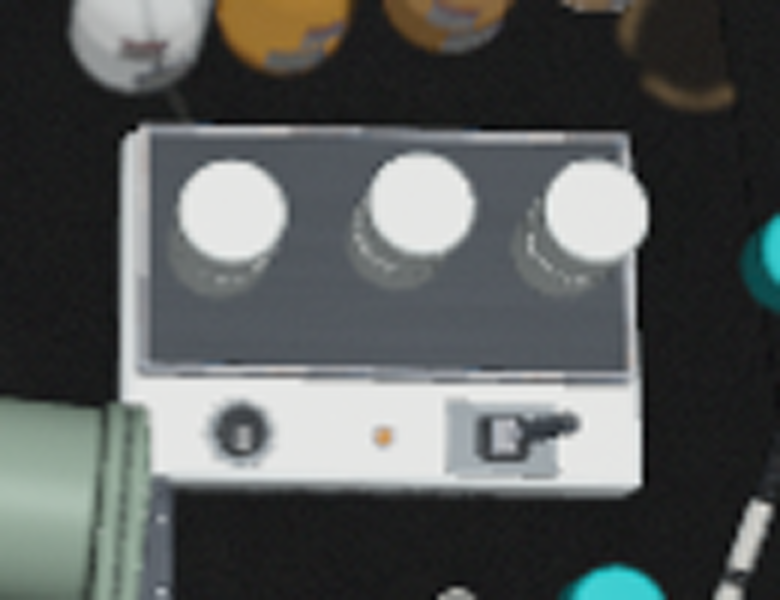

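View pics/t33.png

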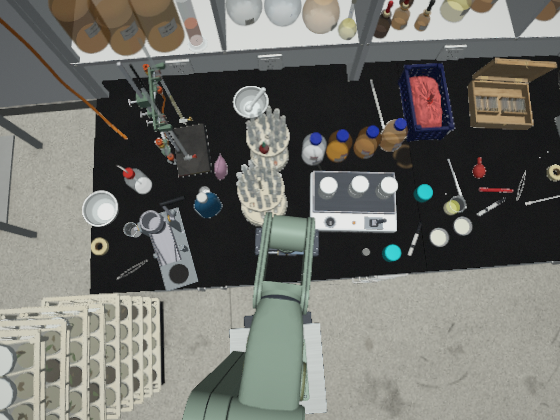

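```bash
python3 -c "
from h import *
print(env.job_done())
s=env.state();print(s['time_s'],s['force'])"
```

```text
the job is handed in; nothing more can be done
None
the job is handed in; nothing more can be done
```

The job is handed in at about 48 s of the 210 s allowed, and my last checks found nothing wrong.

- **Pouring:** I stood the empty crucible on the pad and tipped the jar. All three of its balls ran into the crucible, and the jar is back upright and empty.
- **Covering:** That crucible now stands in the left place on the hotplate beside the two loaded ones, and all three are closed mouth-down with the white covers.
- **Switch:** I flicked the toggle on only after all three were closed. The last pictures show it leaning right (on).

The last scene and top pictures show three straight stacks with thin, even seams. By the overlays, I put the covers within about 1–2 mm of centre. The stopper and the turquoise look-alikes are where they were, and so is the glass by the stand. I did not check the weighing bottle and the small beaker one by one; the arm was never near the glassware.

I saw no knocked crucible and no grip slip. The two checks that disagreed were small:

- **Camera offset:** The wrist and top cameras differed by about 3–5 mm on the plate. I aligned each cover by the wrist view.
- **Tool tilt:** The tool drifted 1–2° while placing covers, but they settled flat on release.

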